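Rebuild and gauge the rolling mill's cog stack

TASK

Take the dust cap off the mill's splined hub and stand it upright in the white tray, then slide every cog on the bench onto the hub, largest at the bottom and smallest on top, each turned so that its master slot (red stripe) matches the hub's and hex sleeve up, and lock the stack with the blue collar on top, all fully home. Then stand the bridge gauge centred over the stack with both legs on the hub's base and let go of it for a couple of seconds so that its sprung foot reads the stack height, and finally stand it back on its rubber pad. Leave the bur stand, dish and screwdriver alone.

Things in the scene. Friction and masses are not known exactly. Their poses are not given: they have to be found in the camera images.
- hub: Fixed drive hub: dark round base plate 210 mm across, 12 mm thick, with an upright splined steel post. Origin: on the axis, underside of the base. +x points along the red stripe on the base, where the post's wide master spline lies. The post's core is 28 mm across; five splines, 72 deg apart, reach out to 38 mm across and 60 mm above the base; a cone tip ends 66 mm above it.
- hub_tip (a point): Top of the hub post's cone tip, 66 mm above the base plate. The master spline (+x) is 13 mm wide, the other four 5 mm. Cogs and collar have matching bores (master slot 15.4 mm, others 7.4 mm) and go on in one turning position only, +x along the hub's +x, with about 1.3 mm clearance all round and 4 deg of play either way.
- hub_seat (a point): Point on the hub axis at the top of the base plate, where the lowest cog's underside seats; axes as the hub's.
- cog_large: Splined cog, silver steel: toothed plate 104 mm across, 6 mm thick, with a hexagonal sleeve 54 mm over flats standing 12 mm above the plate (18 mm high in all). Origin: bore axis, underside; z up. Sleeve flats face 0, 60, 120 .. deg from its own +x. Bore: see hub_tip; its wide master slot lies on its own +x, marked by a red stripe. May be absent.
- cog_medium: Splined cog, yellow brass: toothed plate 90 mm across, 6 mm thick, with a hexagonal sleeve 54 mm over flats standing 12 mm above the plate (18 mm high in all). Origin: bore axis, underside; z up. Sleeve flats face 0, 60, 120 .. deg from its own +x. Bore: see hub_tip; its wide master slot lies on its own +x, marked by a red stripe. May be absent.
- cog_small: Splined cog, reddish copper: toothed plate 76 mm across, 6 mm thick, with a hexagonal sleeve 54 mm over flats standing 12 mm above the plate (18 mm high in all). Origin: bore axis, underside; z up. Sleeve flats face 0, 60, 120 .. deg from its own +x. Bore: see hub_tip; its wide master slot lies on its own +x, marked by a red stripe. May be absent.
- collar: Blue hexagonal locking collar 54 mm over flats, 32 mm high, no toothed plate. Origin: bore axis, underside; flats at 0, 60, .. deg from its own +x. Bore: see hub_tip; its wide master slot lies on its own +x. A red mark on the +x flat and top edge shows the master slot.
- cap: Orange plastic dust cap, an upside-down cup 56 mm across and 74 mm high, on top a black round knob 24 mm across and 26 mm high (top at 100 mm). At the start it stands on the hub base, over the post. Origin: axis, underside of its rim. 70 g.
- tray_in (a point): Centre of the inner floor of the fixed white parts tray, 130 x 130 mm outside, wall 5 mm thick and 22 mm high, floor about 5 mm above the bench.
- pad: Fixed black rubber parking pad of the gauge, 130 (its x) x 190 (its y) mm, 6 mm thick. Origin: centre of its underside.
- gauge: Loose bridge gauge, 0.45 kg: two aluminium legs (each 60 mm along its x, 120 mm high), inner faces 144 mm apart along its own y, 168 mm over all, joined on top by a bar 30 mm wide (z 120 to 136 mm). Between the legs hangs a sprung foot. Origin: centre between the legs' undersides. Starts standing on the pad.
- gauge_grip (a point): Middle of the gauge's black grip block on top of the bar: 22 mm (gauge x) by 40 mm (gauge y), from 136 to 176 mm above the legs' undersides. Axes as the gauge's. Beside it, 35 to 57 mm out on the +y side, stands a thin white scale, up to 196 mm.
- gauge_foot (a joint): Rise of the gauge's sprung foot in m: 0 hanging free (its underside 55 mm above the legs' undersides), grows as the part below pushes it up, at most 0.045. Foot: round plate 44 mm across on the gauge's axis. The spring presses with 0.4 to 1.5 N, so the gauge stands by its own weight. On the finished stack it reads about 0.013 with two cogs, 0.031 with three.
- bur_block: Bystander: blue round bur stand, 80 mm across. Leave alone.
- dish: Bystander: small white dish, 80 mm across. Leave alone.
- driver: Bystander: screwdriver, 170 mm long, lying. Leave alone.

How it is judged (in metres and radians):
On the way, in this order (a step that is already met when the one before it is completed fails the run):
1. the dust cap stands upright in the tray, released (horizontal distance between cap and tray_in below 0.045 m and angle between cap's own z axis and vertical below 0.15 rad and z of cap in the frame of tray_in below 0.006 m and contact force between cap and the fingers below 0.1 N and linear speed of cap below 0.02 m/s), for 0.2 s.
2. every cog present and then the collar are fully home on the hub, largest cog lowest, released (horizontal distance between each of cog_large, cog_medium, cog_small, collar and hub_seat below 0.004 m and angle between each of cog_large, cog_medium, cog_small, collar's own z axis and vertical below 0.05 rad and contact force between each of cog_large, cog_medium, cog_small, collar and the fingers below 0.1 N and linear speed of each of cog_large, cog_medium, cog_small, collar below 0.02 m/s and z of cog_large in the frame of hub_seat between -0.003 and 0.003 m and z of cog_medium in the frame of hub_seat between -0.003 and 0.021 m and z of cog_small in the frame of hub_seat between 0.015 and 0.039 m and z of collar in the frame of hub_seat between 0.033 and 0.057 m and z of cog_medium in the frame of cog_large between 0.015 and 0.021 m and z of cog_small in the frame of cog_medium between 0.015 and 0.021 m and z of cog_small in the frame of cog_large between 0.015 and 0.039 m and z of collar in the frame of cog_small between 0.015 and 0.021 m and z of collar in the frame of cog_medium between 0.015 and 0.039 m and z of collar in the frame of cog_large between 0.033 and 0.057 m and (contact force between cog_medium and cog_large above 0.05 N or contact force between cog_medium and hub above 0.05 N) and (contact force between cog_small and cog_large above 0.05 N or contact force between cog_small and cog_medium above 0.05 N) and (contact force between collar and cog_medium above 0.05 N or contact force between collar and cog_small above 0.05 N)), for 0.3 s.
3. the gauge stands by itself on the hub base, centred on the stack, its foot resting on the collar (angle between gauge's own z axis and vertical below 0.05 rad and contact force between gauge and the fingers below 0.1 N and linear speed of gauge below 0.02 m/s and horizontal distance between gauge and hub_seat below 0.015 m and z of gauge in the frame of hub_seat between -0.003 and 0.003 m and value of joint gauge_foot above 0.008 m and contact force between gauge and collar above 0.15 N), for 0.8 s.
At the end, for the whole second after the job is handed in: All cogs present home on the hub (within 3 mm in depth, 4 mm off axis), largest lowest, collar home on top; cap upright in the tray within 45 mm of its centre; gauge upright on the pad within 40 mm of its centre, foot hanging free; all released and at rest (all of step 1 and all of step 2 and angle between gauge's own z axis and vertical below 0.05 rad and contact force between gauge and the fingers below 0.1 N and linear speed of gauge below 0.02 m/s and horizontal distance between gauge and pad below 0.04 m and z of gauge in the frame of pad between 0.003 and 0.009 m and value of joint gauge_foot below 0.003 m); the robot touches nothing.
It fails at once if the gauge is tipped over (angle between gauge's own z axis and vertical above 0.7 rad).
It fails at once if the bur stand is disturbed (distance of bur_block from where it was at the start of the episode above 0.03 m).
It fails at once if the dish is disturbed (distance of dish from where it was at the start of the episode above 0.03 m).
It fails at once if the screwdriver is disturbed (distance of driver from where it was at the start of the episode above 0.03 m).
Of cog_large, cog_medium, cog_small only 2 to 3 are there at a start; the rules pass over those that are not, and their reading is None.
At some moment in a run one of cog_large, cog_medium, cog_small, collar may be knocked a few centimetres aside while the robot is not near it.
It also fails if it takes over 210 s, if anything falls off the work surface, if the arm or the gripper's body presses on something with over 40 N, if the wrist force passes 120 N, or if a joint passes its speed limit or range.

ROBOT

A 7-joint arm with a two-finger parallel gripper is mounted at the origin on the work surface. World frame = base frame: x ahead of the robot, y to its left, z up, the work surface at z = 0. Lengths are in mm, angles in rad, forces in N, time in s.
With the tool pointing down it reaches from about 425 to 925 mm from the base axis. Payload 6.8 kg.
Tool frame: the origin (TCP) lies between the finger pads; the fingertips stand 11 mm ahead of it and the grasp point (between the pads) lies 8 mm behind it (arm.tip_extent is the distance from the TCP to the fingertips, in mm); x points along the fingers, y is the direction in which the jaws open and shut, and the axes are right-handed (so a half turn about x gives the same grasp; the last joint's range is limited). The gripper opens to 85 mm and grips with 20 to 120 N. Pads are 22 mm wide; open, the fingers measure 114 mm over their backs; the gripper's body (76 mm by 85 mm) begins 54 mm behind the grasp point. The pads swing forward as they close: fully open they stand 13 mm farther back than shut.
Start: joints at [-1.236, 0.477, 0.022, 1.555, -0.011, 1.109, -0.083], TCP at [289.217, 609.919, 242.308] pointing down, gripper open.
Joint ranges: [-2.96, 2.96], [-0.34, 2.1], [-1.41, 1.46], [0.24, 2.44], [-1.37, 4.51], [0.17, 1.92], [-2.96, 2.96]. Speed limits (rad/s): [2.39, 2.39, 3.14, 3.14, 3.14, 3.14, 3.14].

INTERFACE

Orientations are given as a unit quaternion [x, y, z, w].
In Python, from plant import arm gives the robot as it stands. The module is installed in compiled form; this text tells all that it offers.
- The arm moves only by the tool arm_command, never from a script. Its argument "targets" is one flat list of numbers, 4 for each row, row after row: the shift along the tool's x, y, z in mm, then the turn about the tool's x in rad. In form: [dx, dy, dz, spin, dx, dy, dz, spin, ...]. A call has exactly 10 rows; each row shifts and turns the commanded pose from where the row before left it, along the tool's axes as they then stand; what a row does not reach is not made up. A row lasts 1/12 s, in which the tool goes at most 41.7 mm and 7.16 degrees, less where a joint would pass 70% of its speed; a pose out of reach is approached as far as the arm can. A call is refused whole if a number of a shift passes 41.7 or a number of a turn 0.125, either way. A call with a gripper value outside its range is refused whole. "gripper" is the opening in per cent of the stroke, from 0 (shut) to 100 (fully open), set as the call begins (left out, the last holds). The fingers move at their own pace and stop on an object; "grip_force" is the grip in N (left out, the last holds). Time passes only in rows, so rows that do not move let the fingers close, or fill a call up. It gives the time, the measured TCP pose, the force and the opening at its end, in the units of the state.
- arm.get_obs(): the state, without advancing time (a new reading comes with each control period).
- arm.snapshot(name): name is "scene" or "top" or "wrist"; returns a dict with "color" (420x560x3 uint8, red, green, blue), "camera_matrix" (3x3 intrinsics, pixels), "extrinsics" (4x4, takes a point from world to camera coordinates). Camera axes: x right, y up, looking along -z (the intrinsics and any distortion apply to the point x, -y, -z); pixel columns grow to the right and rows downward; lengths in mm; the calibration is good to about 2 mm. A picture is of the moment at which its call begins. There is no depth.
- arm.job_done(): hands the job in, once; it reports no verdict.
The state is a dict: "clock": time; "qpos": joint angles; "qvel": joint speeds; "tau": joint torques, N m; "eef_pos": TCP position; "orientation": TCP orientation; "ft_force": force on the tool from outside, world axes, zero at the start; "moment": the same for the moment, N m; "opening": opening from 0.0 (shut) to 1.0 (fully open).
Only numpy, scipy, OpenCV 4.12 (cv2) and the standard library are available. Lean on these libraries where they do the work, as an engineer would, in place of code of your own. Each camera call takes 0.05 s, during which the arm holds its last target.

## Working session

There is one attempt and no reset: what is moved stays moved. The work goes in short steps, Python scripts to look and compute and a tool call to move; the robot and the scene stay as the last step left them, time stands still between calls to the robot, and variables do not carry over. Pictures are saved under pics/ and viewed, and the job is handed in when it is done.

Besides the shell and the picture viewer there is one more tool, called after "Request:" as name(argument=value, ...) on one line, values as JSON. arm_command: Moves the arm, as the interface text tells. Its arguments: {"type":"object","properties":{"targets":{"type":"array"},"gripper":{"type":"number"},"grip_force":{"type":"number"}},"required":["targets"]}

```bash
mkdir -p pics; cat > h.py <<'E'
import numpy as np, cv2
from plant import arm
def snap(n,fn):
    s=arm.snapshot(n); cv2.imwrite('pics/'+fn+'.png',s['color'][:,:,::-1]); np.savez('pics/'+fn+'.npz',K=s['camera_matrix'],E=s['extrinsics'],c=s['color']); return s
def ray(fn,u,v):
    d=np.load('pics/'+fn+'.npz');K,E=d['K'],d['E']
    p=np.linalg.inv(K)@[u,v,1]; p=np.array([p[0],-p[1],-p[2]])
    R=E[:3,:3];t=E[:3,3]; return -R.T@t, R.T@p
def at(fn,u,v,z):
    o,d=ray(fn,u,v); return o+d*(z-o[2])/d[2]
def proj(fn,P):
    d=np.load('pics/'+fn+'.npz');K,E=d['K'],d['E']
    c=E[:3,:3]@np.array(P,float)+E[:3,3]; p=K@[c[0],-c[1],-c[2]]; return p[:2]/p[2]
E
python3 - <<'E'
from h import *
o=arm.get_obs();print(o)
for n in('scene','top','wrist'):
    s=snap(n,n+'0');print(s['camera_matrix'],s['extrinsics'])
print([x for x in dir(arm) if x[0]!='_'])
E
```

```text
{'clock': 0.0, 'qpos': array([-1.23609133,  0.47779021,  0.02233801,  1.55645694, -0.01148572,
        1.10929664, -0.08310614]), 'qvel': array([-6.09588497e-05, -5.20720203e-04, -9.67295995e-05,  9.82516640e-04,
        1.48437924e-04, -2.10632333e-03,  7.72497990e-05]), 'tau': array([-1.73532113e-03, -5.96448684e+01,  1.60688739e+00, -2.81205028e+01,
        1.24119947e-02,  9.28327034e-03, -1.44752698e-05]), 'eef_pos': array([288.99013861, 609.3727928 , 241.32998427]), 'orientation': array([ 0.15463306,  0.68993837, -0.15590935,  0.68975788]), 'ft_force': array([ 0.15304927,  0.0023225 , -0.03401171]), 'moment': array([-0.00996132, -0.04634229, -0.01333417]), 'opening': 0.9991716763223412}
[[423.74943498   0.         280.86409481]
 [  0.         423.74943498 202.83592312]
 [  0.           0.           1.        ]] [[ 2.22214886e-02  9.99673331e-01 -1.26268176e-02  9.33216353e+00]
 [-5.49018691e-01  2.27571553e-02  8.35500203e-01  1.94484179e+02]
 [ 8.35514621e-01 -1.16336994e-02  5.49345042e-01 -1.63770212e+03]
 [ 0.00000000e+00  0.00000000e+00  0.00000000e+00  1.00000000e+00]]
[[
[... 154 characters left out ...]
e-01  2.64231734e-02 -5.27970163e+01]
 [ 9.88605612e-01  6.67555315e-03  1.50380785e-01 -5.61187663e+02]
 [-1.50504108e-01  2.57114413e-02  9.88274980e-01 -1.04267785e+03]
 [ 0.00000000e+00  0.00000000e+00  0.00000000e+00  1.00000000e+00]]
[[356.07661373   0.         281.08354389]
 [  0.         356.07661373 207.38514949]
 [  0.           0.           1.        ]] [[ 4.27542285e-01  9.03993822e-01 -1.66242363e-03 -6.74444244e+02]
 [-8.64240455e-01  4.08200263e-01 -2.94042483e-01  3.85501230e+01]
 [-2.65133986e-01  1.27152329e-01  9.55790905e-01 -3.80142450e+02]
 [ 0.00000000e+00  0.00000000e+00  0.00000000e+00  1.00000000e+00]]
['Unreachable', 'get_obs', 'job_done', 'snapshot', 'tip_extent']
```

View pics/scene0.png

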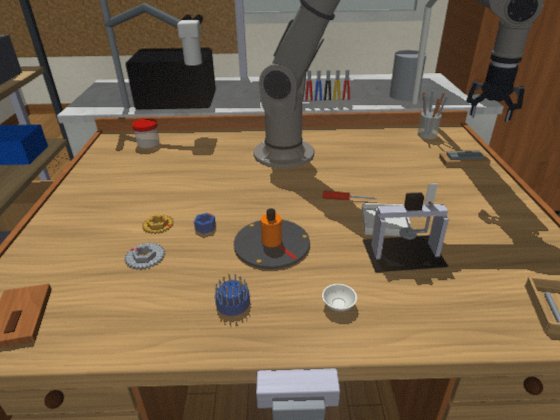

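View pics/top0.png

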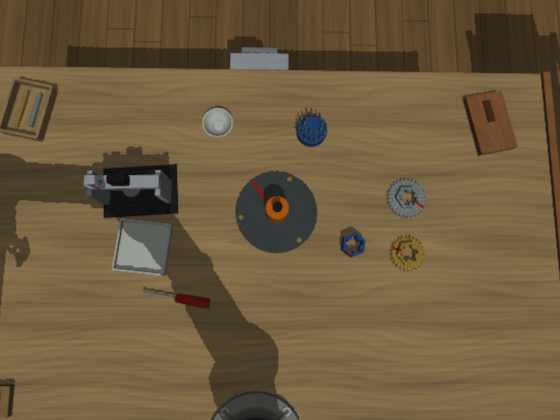

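View pics/wrist0.png

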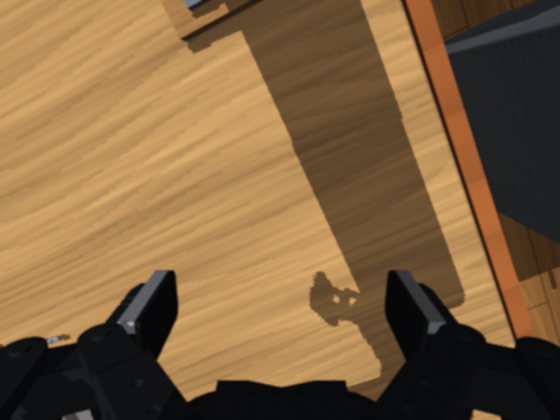

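```bash
python3 - <<'E'
from h import *
def crop(fn,x0,y0,x1,y1,o):
    c=np.load('pics/'+fn+'.npz')['c'][y0:y1,x0:x1,::-1]; s=min(800/(x1-x0),600/(y1-y0)); cv2.imwrite('pics/'+o+'.png',cv2.resize(c,None,fx=s,fy=s,interpolation=cv2.INTER_CUBIC)); print(s)
crop('top0',330,165,450,285,'c1')
crop('top0',80,155,230,315,'c2')
crop('top0',230,165,325,260,'c3')
for n,u,v,z in[('hub',276,211.5,12),('large',406,197,6),('med',408,253,6),('collar',353,244,32),('tray',142,247,5),('dish',217,122,10),('bur',312,130,20)]:
    print(n,at('top0',u,v,z).round(1))
E
```

```text
5.0
3.75
6.315789473684211
hub [554.3 -48.7  12. ]
large [ 595.5 -387.6    6. ]
med [ 450.2 -386.6    6. ]
collar [ 470.8 -240.7   32. ]
tray [462.6 289.    5. ]
dish [791.8 107.5  10. ]
bur [ 769.4 -142.2   20. ]
```

View pics/c1.png

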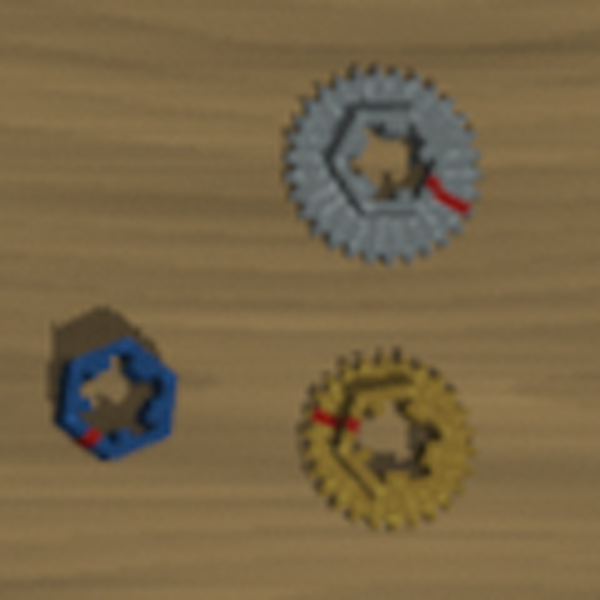

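View pics/c2.png

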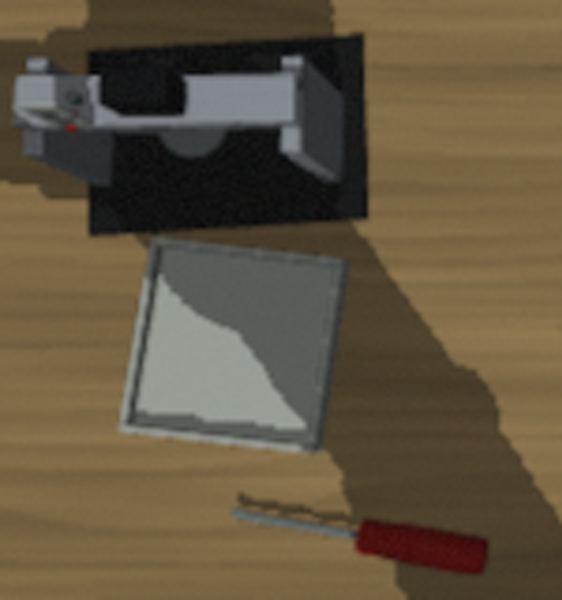

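View pics/c3.png

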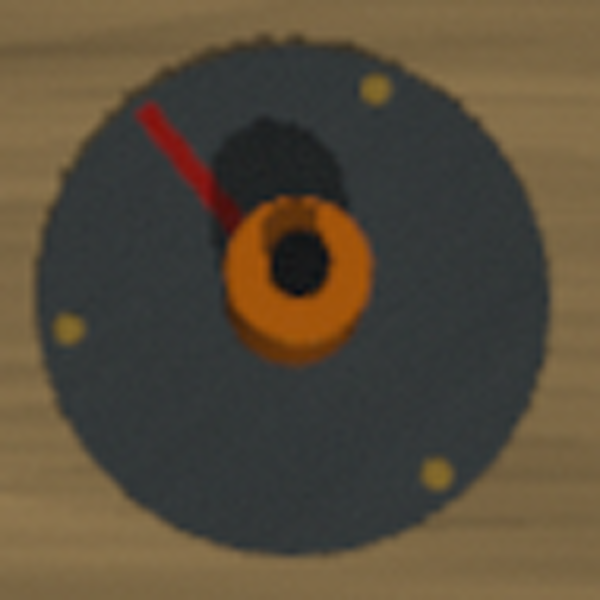

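```bash
cat >> h.py <<'E'
from scipy.spatial.transform import Rotation as Ro
def pose():
    o=arm.get_obs(); R=Ro.from_quat(o['orientation']).as_matrix(); return o,R
def yaw(R): return np.degrees(np.arctan2(R[1,1],R[0,1]))
def st():
    o,R=pose(); print('t',round(o['clock'],2),'p',o['eef_pos'].round(1),'yawy',round(yaw(R),2),'xdown',R[:,0].round(3),'F',o['ft_force'].round(1),'open',round(o['opening'],3),'q1,7',o['qpos'][[0,6]].round(2))
def to(x,y,z=None,ya=None,sp=41):
    """print: spin to yaw ya of tool y (mod 180), then shift in tool axes AFTER the spin"""
    o,R=pose(); c=yaw(R); s=0
    if ya is not None:
        d=(ya-c+90)%180-90; 
        # sign of spin about tool x (down): yaw decreases
        sg=np.sign(R[2,0]); s=np.radians(d)*sg
        print('spin',round(s,4),'alt',round(s-np.sign(s)*np.pi,4), 'q7',o['qpos'][6].round(3))
        R=R@Ro.from_rotvec([s,0,0]).as_matrix()
    d=np.array([x,y,o['eef_pos'][2] if z is None else z])-o['eef_pos']
    print('shift tool',(R.T@d).round(2),'min rows',np.ceil(np.linalg.norm(d)/41.7))
E
python3 - <<'E'
from h import *
st();print(arm.tip_extent)
c=np.load('pics/top0.npz')['c'].astype(int);r,g,b=c[...,0],c[...,1],c[...,2]
def reg(m,x0,y0,x1,y1):
    mm=np.zeros_like(m);mm[y0:y1,x0:x1]=m[y0:y1,x0:x1];return mm
# cap knob, hub
hs=reg((r>110)&(g<110)&(b<50)&(g>45),255,190,300,230); ys,xs=np.nonzero(hs); print('orange',xs.mean(),ys.mean())
dark=reg((abs(r-b)<25)&(r<75)&(g<85),230,165,325,260).astype(np.uint8)
ct=max(cv2.findContours(dark,cv2.RETR_EXTERNAL,cv2.CHAIN_APPROX_NONE)[0],key=cv2.contourArea); e=cv2.fitEllipse(cv2.convexHull(ct)); print('hub',e, at('top0',*e[0],12))
hc=at('top0',*e[0],12)
for nm,box in [('hub',(235,170,272,205)),('lg',(408,190,430,215)),('med',(385,240,405,260)),('col',(335,240,356,260))]:
    m=reg((r>90)&(g<50)&(b<60)&(r>2*g),*box); ys,xs=np.nonzero(m); print(nm,len(xs),xs.mean(),ys.mean())
    if nm=='hub':
        P=np.array([at('top0',x,y,12)[:2]-hc[:2] for x,y in zip(xs,ys)]); print('hub yaw',np.degrees(np.arctan2(P[:,1],P[:,0])).mean(), np.degrees(np.arctan2(*P.mean(0)[::-1])), np.linalg.norm(P,axis=1).min(),np.linalg.norm(P,axis=1).max())
        vx=np.linalg.svd(P-P.mean(0))[2][0];print('line yaw',np.degrees(np.arctan2(vx[1],vx[0])),'offset',np.cross(vx,P.mean(0)))
E
```

```text
t 0.15 p [289.  609.5 241.6] yawy 64.63 xdown [-0.    -0.001 -1.   ] F [-0.5  0.5  0.8] open 0.999 q1,7 [-1.24 -0.08]
11.0
orange 277.00319488817894 208.77635782747603
hub ((275.899169921875, 211.82376098632812), (80.47660064697266, 81.25896453857422), 137.7744140625) [553.42830574 -48.42913586  12.        ]
hub 70 257.74285714285713 188.74285714285713
hub yaw 38.23344230524146 38.1758481393328 50.69235183842308 99.63134207122701
line yaw -143.33031219074647 offset -1.9977988166519722
lg 14 418.7142857142857 203.78571428571428
med 11 396.3636363636364 248.63636363636363
col 7 348.0 252.0<stdin>:15: DeprecationWarning: Arrays of 2-dimensional vectors are deprecated. Use arrays of 3-dimensional vectors instead. (deprecated in NumPy 2.0)
```

```bash
python3 - <<'E'
from h import *
print(proj('wrist0',[289,609.5,241.6]),proj('wrist0',[289,609.5,100]),proj('wrist0',[289,609.5,12]),ray('wrist0',0,0)[0],at('wrist0',280,207,12))
to(553.5,-48.5,242,37)
to(553.5,-48.5,242,-50)
E
```

```text
[280.35882436 287.6937604 ] [281.0000353  197.11980437] [281.16076374 174.41618357] [220.8813264  642.29325779 373.55085844] [320.29631525 593.33730802  12.        ]
spin 0.4822 alt -2.6593 q7 -0.083
shift tool [ 3.0000e-01 -1.8479e+02  6.8467e+02] min rows 18.0
spin -1.1409 alt 2.0007 q7 -0.083
shift tool [ 3.0000e-01 -6.7406e+02 -2.2037e+02] min rows 18.0
```

```bash
python3 - <<'E'
from h import *
to(553.5,-48.5,242)
E
```

```text
shift tool [ 3.0000e-01 -4.8125e+02  5.2089e+02] min rows 18.0
```

Request:
arm_command(targets=[0,-24.1,26,0,0,-24.1,26,0,0,-24.1,26,0,0,-24.1,26,0,0,-24.1,26,0,0,-24.1,26,0,0,-24.1,26,0,0,-24.1,26,0,0,-24.1,26,0,0,-24.1,26,0], gripper=100)

```text
clock: 0.98
eef_pos: [421.1, 278.9, 242.2]
orientation: [0.155, 0.69, -0.155, 0.69]
ft_force: [1.2, 0.1, -0.6]
opening: 1.001
```

Request:
arm_command(targets=[0,-24.1,26,0,0,-24.1,26,0,0,-24.1,26,0,0,-24.1,26,0,0,-24.1,26,0,0,-24.1,26,0,0,-24.1,26,0,0,-24.1,26,0,0,-24.1,26,0,0,-24.1,26,0])

```text
clock: 1.82
eef_pos: [552.7, -50.0, 242.2]
orientation: [0.155, 0.69, -0.155, 0.69]
ft_force: [1.0, 0.5, 0.1]
opening: 0.999
```

```bash
python3 - <<'E'
from h import *
st(); snap('wrist','w1'); to(553.5,-48.5,242,37);st()
E
```

```text
t 1.82 p [552.7 -50.  242.2] yawy 64.64 xdown [-0.  0. -1.] F [1.  0.5 0.1] open 0.999 q1,7 [-0.32  1.22]
spin 0.4741 alt -2.6675 q7 1.227
shift tool [ 0.71  5.08 -8.41] min rows 1.0
t 1.87 p [554.5 -58.3 242.8] yawy 64.17 xdown [ 0.003 -0.005 -1.   ] F [ 2.7 -5.9  1.8] open 0.999 q1,7 [-0.31  1.23]
```

View pics/w1.png

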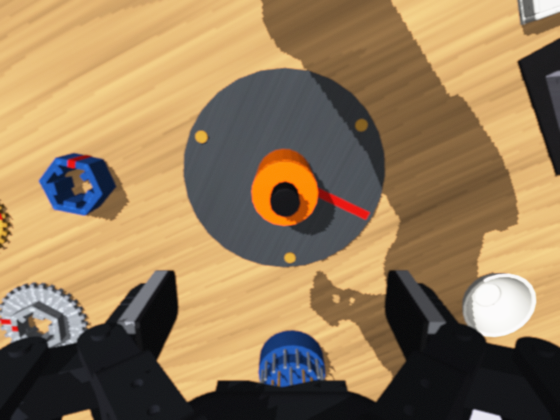

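Request:
arm_command(targets=[0,0,0,0,0,0,0,0,0,0,0,0,0,0,0,0,0,0,0,0,0,0,0,0,0,0,0,0,0,0,0,0,0,0,0,0,0,0,0,0])

```text
clock: 2.7
eef_pos: [552.5, -48.3, 242.3]
orientation: [0.155, 0.69, -0.155, 0.69]
ft_force: [-1.0, 0.7, -0.1]
opening: 0.998
```

```bash
cat >> h.py <<'E'
def hubfit(fn,box=None,z=12):
    c=np.load('pics/'+fn+'.npz')['c'].astype(int);r,g,b=c[...,0],c[...,1],c[...,2]
    dark=((b-r>-6)&(abs(r-g)<25)&(r<110)).astype(np.uint8)
    if box:
        m=np.zeros_like(dark);m[box[1]:box[3],box[0]:box[2]]=1;dark*=m
    ct=max(cv2.findContours(dark,cv2.RETR_EXTERNAL,cv2.CHAIN_APPROX_NONE)[0],key=cv2.contourArea)
    P=np.array([at(fn,x,y,z)[:2] for x,y in cv2.convexHull(ct)[:,0]])
    A=np.c_[2*P,np.ones(len(P))];s=np.linalg.lstsq(A,(P**2).sum(1),rcond=None)[0]
    rad=np.linalg.norm(P-s[:2],axis=1); print('hub',s[:2].round(2),'r',rad.mean().round(1),rad.std().round(2)); return s[:2]
def redmask(fn,box):
    c=np.load('pics/'+fn+'.npz')['c'].astype(int);r,g,b=c[...,0],c[...,1],c[...,2]
    m=(r>90)&(r>2.2*g)&(r>2.2*b); mm=np.zeros_like(m);x0,y0,x1,y1=box;mm[y0:y1,x0:x1]=m[y0:y1,x0:x1]
    ys,xs=np.nonzero(mm); return xs,ys
E
python3 - <<'E'
from h import *
st(); snap('wrist','w2'); h=hubfit('w2',(180,60,400,275))
xs,ys=redmask('w2',(325,180,380,225));P=np.array([at('w2',x,y,12)[:2]-h for x,y in zip(xs,ys)])
print(len(xs),np.degrees(np.arctan2(P.mean(0)[1],P.mean(0)[0])),np.linalg.norm(P,axis=1).min(),np.linalg.norm(P,axis=1).max())
vx=np.linalg.svd(P-P.mean(0))[2][0];print('line',np.degrees(np.arctan2(vx[1],vx[0])))
E
```

```text
t 2.7 p [552.5 -48.3 242.3] yawy 64.63 xdown [ 0.  0. -1.] F [-1.   0.7 -0.1] open 0.998 q1,7 [-0.32  1.22]
hub [554.92 -47.42] r 103.0 0.25
425 38.3807174639972 48.2816647055279 100.2969971078897
line 38.30126183127286
```

View pics/w2.png

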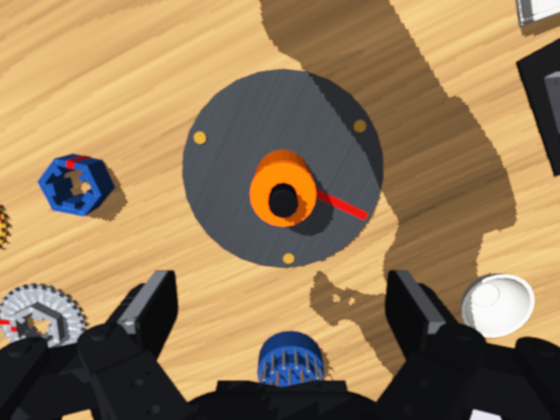

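```bash
python3 - <<'E'
from h import *
c=np.load('pics/w2.npz')['c'].astype(int)
m=c.sum(2)<60; mm=np.zeros_like(m);mm[178:222,264:304]=m[178:222,264:304];ys,xs=np.nonzero(mm);print(xs.min(),xs.max(),ys.min(),ys.max(),xs.mean(),ys.mean());print(at('w2',283.5,197,112),at('w2',xs.mean(),ys.mean(),105))
to(554.8,-47.6,100)
E
```

```text
272 294 184 195 283.3131313131313 188.26262626262627
[550.56325469 -44.9743397  112.        ] [545.88309134 -42.88299145 105.        ]
shift tool [142.31   1.66   1.7 ] min rows 4.0
```

```bash
python3 - <<'E'
from h import *
c=np.load('pics/w2.npz')['c'][130:250,230:350,::-1]
cv2.imwrite('pics/k.png',cv2.resize(c,None,fx=5,fy=5,interpolation=cv2.INTER_CUBIC))
for p in ([554.9,-47.4,112],[554.9,-47.4,86],[554.9,-47.4,12]): print(proj('w2',p))
E
```

```text
[283.04609901 203.22221591]
[282.88180702 194.4506846 ]
[282.53527041 175.9491338 ]
```

View pics/k.png

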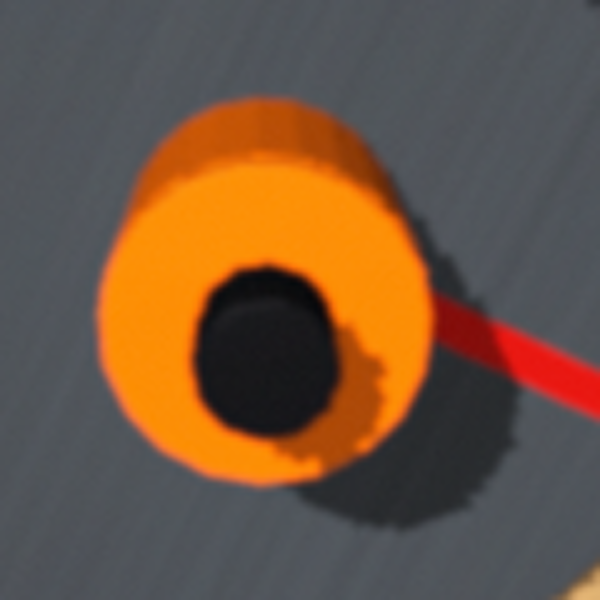

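Request:
arm_command(targets=[35,1.7,1.7,0,35,0,0,0,35,0,0,0,25,0,0,0,13,0,0,0,0,0,0,0,0,0,0,0,0,0,0,0,0,0,0,0,0,0,0,0])

```text
clock: 3.58
eef_pos: [555.7, -47.6, 100.6]
orientation: [0.156, 0.689, -0.155, 0.691]
ft_force: [0.4, 1.1, 0.8]
opening: 0.999
```

Request:
arm_command(targets=[0,0,0,0,0,0,0,0,0,0,0,0,0,0,0,0,0,0,0,0,0,0,0,0,0,0,0,0,0,0,0,0,0,0,0,0,0,0,0,0], gripper=0, grip_force=40)

```text
clock: 4.42
eef_pos: [554.9, -47.7, 99.5]
orientation: [0.155, 0.69, -0.155, 0.69]
ft_force: [-0.5, -0.9, 4.4]
opening: 0.266
```

```bash
python3 - <<'E'
from h import *
st(); snap('wrist','w3');
E
```

```text
t 4.42 p [554.9 -47.7  99.5] yawy 64.63 xdown [ 0.  0. -1.] F [-0.5 -0.9  4.4] open 0.266 q1,7 [-0.26  1.3 ]
```

View pics/w3.png

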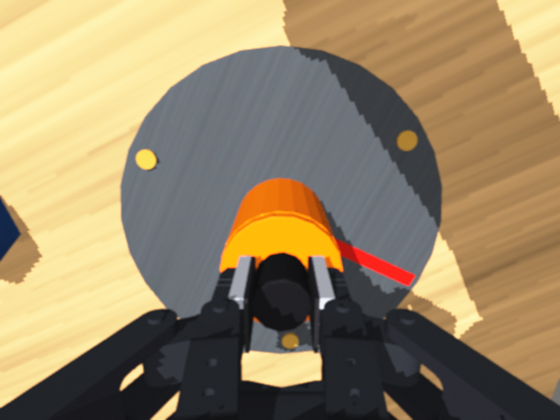

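Request:
arm_command(targets=[-20,0,0,0,-35,0,0,0,-35,0,0,0,-30,0,0,0,0,0,0,0,0,0,0,0,0,0,0,0,0,0,0,0,0,0,0,0,0,0,0,0])

```text
clock: 5.3
eef_pos: [554.1, -47.6, 218.0]
orientation: [0.155, 0.691, -0.156, 0.689]
ft_force: [0.2, 0.5, -0.9]
opening: 0.265
```

```bash
python3 - <<'E'
from h import *
st(); snap('wrist','w4'); h=hubfit('w4',(120,30,450,360))
C=np.array([at('top0',80+x/3.75,155+y/3.75,24)[:2] for x,y in((155,240),(345,262),(320,450),(122,430))]);print(C.round(0),C.mean(0))
to(*C.mean(0))
E
```

```text
t 5.3 p [554.1 -47.6 218. ] yawy 64.63 xdown [-0.002 -0.    -1.   ] F [ 0.2  0.5 -0.9] open 0.265 q1,7 [-0.32  1.23]
hub [554.84 -47.44] r 102.9 0.2
[[531. 338.]
 [517. 212.]
 [393. 223.]
 [406. 353.]] [461.74696062 281.61763165]
shift tool [ 1.0000e-01  2.5781e+02 -2.2468e+02] min rows 9.0
```

View pics/w4.png

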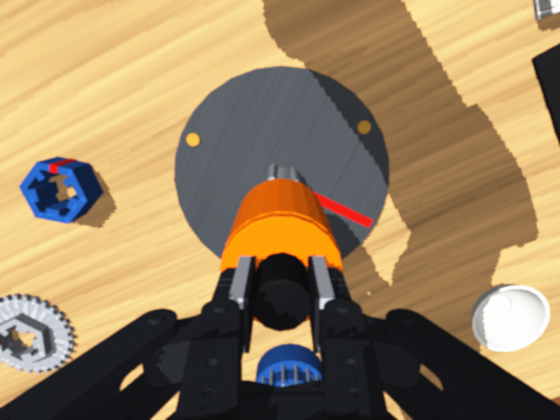

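Request:
arm_command(targets=[0,20,-17.5,0,0,28,-24.5,0,0,30,-26,0,0,30,-26,0,0,30,-26,0,0,30,-26,0,0,30,-26,0,0,28,-24.5,0,0,20,-17.5,0,0,11.5,-10.5,0])

```text
clock: 6.18
eef_pos: [460.4, 285.5, 218.9]
orientation: [0.154, 0.691, -0.153, 0.69]
ft_force: [-0.1, 0.2, -0.5]
opening: 0.266
```

Request:
arm_command(targets=[25,0,0,0,35,0,0,0,25,0,0,0,15,0,0,0,5,0,0,0,0,0,0,0,0,0,0,0,0,0,0,0,0,0,0,0,0,0,0,0])

```text
clock: 7.02
eef_pos: [462.9, 281.7, 115.4]
orientation: [0.156, 0.689, -0.155, 0.69]
ft_force: [0.1, 0.5, -1.1]
opening: 0.265
```

```bash
python3 - <<'E'
from h import *
st(); snap('wrist','w5')
E
```

```text
t 7.02 p [462.9 281.7 115.4] yawy 64.62 xdown [ 0.002  0.001 -1.   ] F [ 0.1  0.5 -1.1] open 0.265 q1,7 [-0.8   0.57]
```

View pics/w5.png

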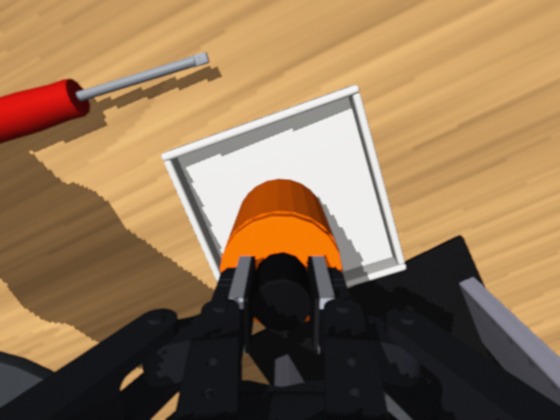

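Request:
arm_command(targets=[8,0,0,0,8,0,0,0,4,0,0,0,2,0,0,0,1,0,0,0,0,0,0,0,0,0,0,0,0,0,0,0,0,0,0,0,0,0,0,0])

```text
clock: 7.9
eef_pos: [462.1, 280.9, 92.4]
orientation: [0.155, 0.69, -0.156, 0.689]
ft_force: [-5.2, -3.8, 19.1]
opening: 0.267
```

Request:
arm_command(targets=[0,0,0,0,0,0,0,0,0,0,0,0,0,0,0,0,0,0,0,0,0,0,0,0,0,0,0,0,0,0,0,0,0,0,0,0,0,0,0,0], gripper=70)

```text
clock: 8.73
eef_pos: [462.3, 281.3, 91.3]
orientation: [0.155, 0.69, -0.155, 0.69]
ft_force: [-0.8, -0.5, 0.5]
opening: 0.697
```

Request:
arm_command(targets=[-20,0,0,0,-30,0,0,0,-35,0,0,0,-35,0,0,0,-30,0,0,0,0,0,0,0,0,0,0,0,0,0,0,0,0,0,0,0,0,0,0,0], gripper=100)

```text
clock: 9.57
eef_pos: [461.5, 280.7, 239.8]
orientation: [0.154, 0.69, -0.156, 0.689]
ft_force: [0.0, -0.1, -0.4]
opening: 0.999
```

```bash
python3 - <<'E'
from h import *
st(); snap('wrist','w6');snap('top','t6')
E
```

```text
t 9.57 p [461.5 280.7 239.8] yawy 64.63 xdown [-0.002 -0.002 -1.   ] F [ 0.  -0.1 -0.4] open 0.999 q1,7 [-0.84  0.53]
```

View pics/w6.png

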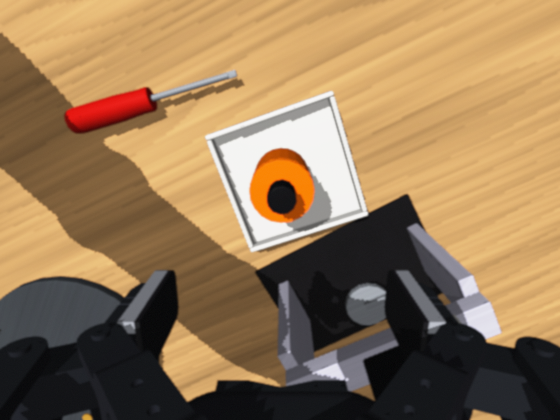

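View pics/t6.png

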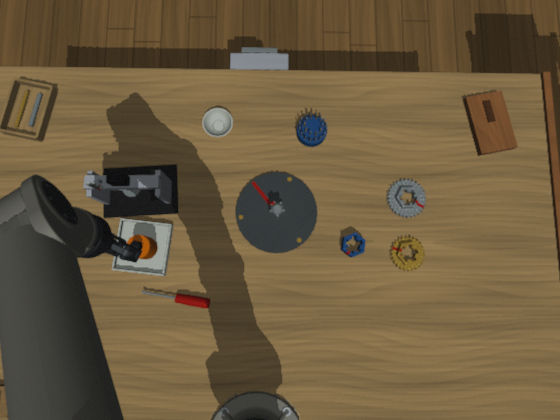

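```bash
python3 - <<'E'
from h import *
to(595,-387.6,240)
E
```

```text
shift tool [   0.88 -546.99  406.77] min rows 17.0
```

Request:
arm_command(targets=[0,-30,22.3,0,0,-30,22.3,0,0,-30,22.3,0,0,-30,22.3,0,0,-30,22.3,0,0,-30,22.3,0,0,-30,22.3,0,0,-30,22.3,0,0,-30,22.3,0,0,-30,22.3,0])

```text
clock: 10.5
eef_pos: [535.0, -87.1, 240.9]
orientation: [0.155, 0.69, -0.155, 0.69]
ft_force: [1.4, 0.5, -1.0]
opening: 0.999
```

Request:
arm_command(targets=[0,-30,22.3,0,0,-30,22.3,0,0,-30,22.3,0,0,-30,22.3,0,0,-30,22.3,0,0,-30,22.3,0,0,-30,22.3,0,0,-27,20.3,0,0,-10,7.5,0,0,0,0,0.12])

```text
clock: 11.33
eef_pos: [593.9, -392.1, 240.2]
orientation: [0.197, 0.679, -0.199, 0.678]
ft_force: [0.1, -0.4, -0.5]
opening: 1.001
```

Request:
arm_command(targets=[0,0,0,0.12,0,0,0,0.12,0,0,0,0.12,0,0,0,0.12,0,0,0,0.12,0,0,0,0.12,0,0,0,0.12,0,0,0,0.12,0,0,0,0.12,0,0,0,0.12])

```text
clock: 12.17
eef_pos: [595.6, -386.4, 240.5]
orientation: [-0.547, -0.449, 0.547, -0.448]
ft_force: [-0.1, -0.5, -0.7]
opening: 1.005
```

Request:
arm_command(targets=[0,0,0,0.12,0,0,0,0.12,0,0,0,0.12,0,0,0,0.12,0,0,0,0.12,0,0,0,0.12,0,0,0,0.08,0,0,0,0,0,0,0,0,0,0,0,0])

```text
clock: 13.0
eef_pos: [595.6, -386.9, 240.9]
orientation: [-0.677, -0.203, 0.678, -0.203]
ft_force: [-0.7, 0.2, -0.0]
opening: 1.001
```

```bash
python3 - <<'E'
from h import *
st(); snap('wrist','w7')
E
```

```text
t 13.0 p [ 595.6 -386.9  240.9] yawy -56.68 xdown [-0.  0. -1.] F [-0.7  0.2 -0. ] open 1.001 q1,7 [-0.09 -0.01]
```

View pics/w7.png

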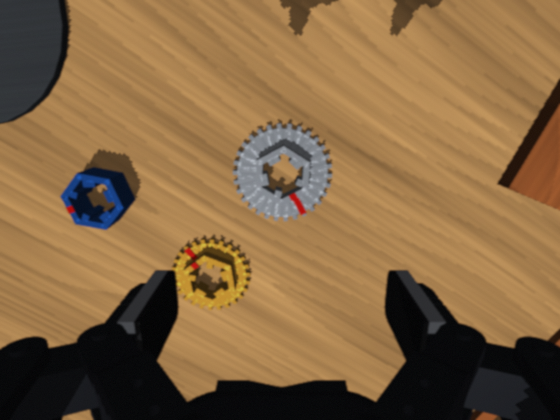

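```bash
cat >> h.py <<'E'
def zoom(fn,x0,y0,x1,y1,o):
    c=np.load('pics/'+fn+'.npz')['c'][y0:y1,x0:x1,::-1]; s=min(800/(x1-x0),600/(y1-y0)); cv2.imwrite('pics/'+o+'.png',cv2.resize(c,None,fx=s,fy=s,interpolation=cv2.INTER_CUBIC)); print('scale',s)
def fitc(fn,mask,z):
    ct=max(cv2.findContours(mask.astype(np.uint8),cv2.RETR_EXTERNAL,cv2.CHAIN_APPROX_NONE)[0],key=cv2.contourArea)
    P=np.array([at(fn,x,y,z)[:2] for x,y in cv2.convexHull(ct)[:,0]])
    A=np.c_[2*P,np.ones(len(P))];s=np.linalg.lstsq(A,(P**2).sum(1),rcond=None)[0]
    rad=np.linalg.norm(P-s[:2],axis=1); print('c',s[:2].round(2),'r',rad.mean().round(1),rad.std().round(2)); return s[:2]
E
python3 - <<'E'
from h import *
zoom('w7',225,110,345,230,'z7')
c=np.load('pics/w7.npz')['c'].astype(int);r,g,b=c[...,0],c[...,1],c[...,2]
m=np.zeros((420,560),bool);m[112:228,228:340]=(b>r-25)[112:228,228:340]&(b>40)[112:228,228:340]
xs,ys=redmask('w7',(285,185,315,222)); m[ys,xs]=1
cv2.imwrite('pics/m.png',m*255)
h=fitc('w7',m,6);print(proj('w7',[*h,6]))
for z in(6,):
  P=np.array([at('w7',x,y,z)[:2] for x,y in zip(xs,ys)])-h
  print(len(xs),P.mean(0),np.degrees(np.arctan2(P.mean(0)[1],P.mean(0)[0])),np.linalg.norm(P,axis=1).min(),np.linalg.norm(P,axis=1).max())
  vx=np.linalg.svd(P-P.mean(0))[2][0];print('line',np.degrees(np.arctan2(vx[1],vx[0])))
E
```

```text
scale 5.0
c [ 595.05 -387.66] r 51.6 0.34
[282.1511431 173.4024125]
132 [-18.06898703 -31.56820039] -119.78593208139398 23.68449423457937 49.23658678650867
line 65.09655300545175[ WARN:0@1.088] global loadsave.cpp:1063 imwrite_ Unsupported depth image for selected encoder is fallbacked to CV_8U.
```

View pics/z7.png

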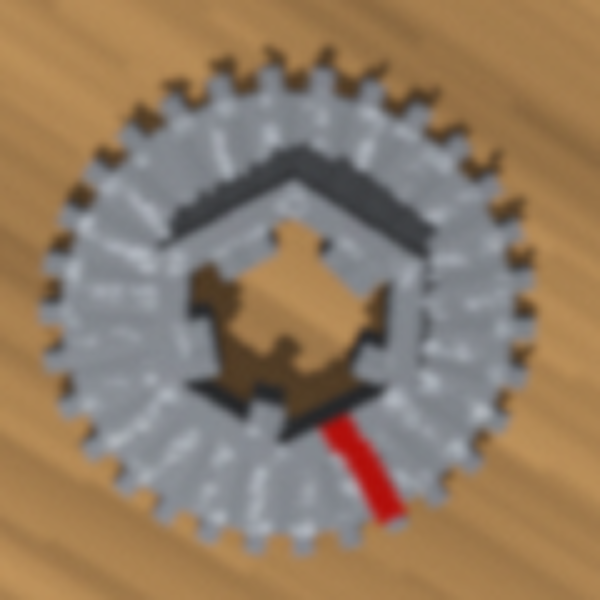

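View pics/m.png

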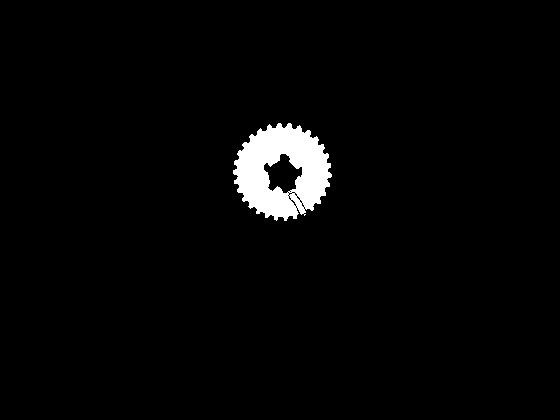

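```bash
python3 - <<'E'
from h import *
o,R=pose();p=o['eef_pos']
for d in(-16,-8,-2,3,11):
    print(d,[proj('w7',p+R@[d,s*42.5,z]).round(0) for s in(-1,1) for z in(-11,11)])
zoom('w7',90,250,470,420,'z7b')
# knob grasp w3
p=np.array([554.9,-47.7,99.5])
for d in(-16,-8,-2,3,11):
    print(d,[proj('w3',p+R@[d,s*12,z*np.sign(1)]).round(0) for s in(-1,1) for z in(-11,11)])
to(595.05,-387.66,60,-57.5)
E
```

```text
-16 [array([166., 282.]), array([172., 333.]), array([399., 282.]), array([394., 334.])]
-8 [array([173., 272.]), array([177., 321.]), array([393., 272.]), array([388., 321.])]
-2 [array([177., 265.]), array([181., 312.]), array([388., 265.]), array([384., 313.])]
3 [array([180., 259.]), array([184., 306.]), array([385., 260.]), array([380., 306.])]
11 [array([185., 251.]), array([189., 296.]), array([380., 252.]), array([376., 296.])]
scale 2.1052631578947367
-16 [array([322., 299.]), array([271., 271.]), array([288., 345.]), array([239., 320.])]
-8 [array([320., 288.]), array([272., 261.]), array([288., 332.]), array([241., 308.])]
-2 [array([319., 280.]), array([272., 255.]), array([288., 324.]), array([243., 300.])]
3 [array([317., 275.]), array([273., 249.]), array([287., 317.]), array([244., 293.])]
11 [array([316., 266.]), array([273., 242.]), array([287., 306.]), array([246., 284.])]
spin 0.0137 alt -3.1279 q7 -0.012
shift tool [181.06   0.32   0.75] min rows 5.0
```

View pics/z7b.png

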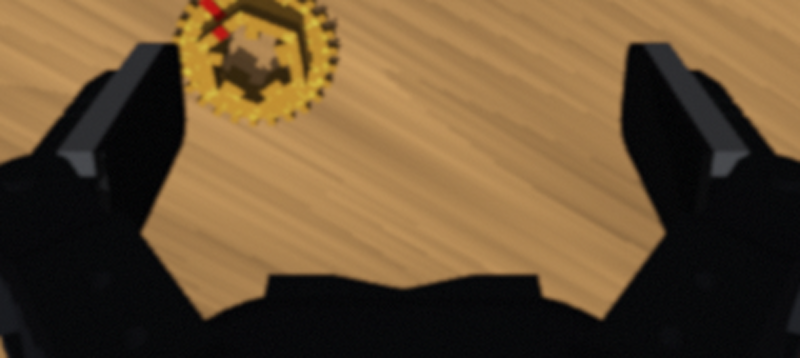

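Request:
arm_command(targets=[35,0.3,0.7,0.014,35,0,0,0,35,0,0,0,35,0,0,0,35,0,0,0,25,0,0,0,15,0,0,0,8,0,0,0,0,0,0,0,0,0,0,0])

```text
clock: 13.88
eef_pos: [595.7, -388.7, 19.5]
orientation: [0.679, 0.197, -0.679, 0.198]
ft_force: [0.5, -1.3, 0.1]
opening: 1.0
```

```bash
python3 - <<'E'
from h import *
st(); snap('wrist','w8'); to(595.05,-387.66,13,-57.5)
E
```

```text
t 13.88 p [ 595.7 -388.7   19.5] yawy -57.62 xdown [ 0.001 -0.001 -1.   ] F [ 0.5 -1.3  0.1] open 1.0 q1,7 [-0.01  0.11]
spin -0.0023 alt 3.1393 q7 0.106
shift tool [ 7.19 -1.63  0.08] min rows 1.0
```

View pics/w8.png

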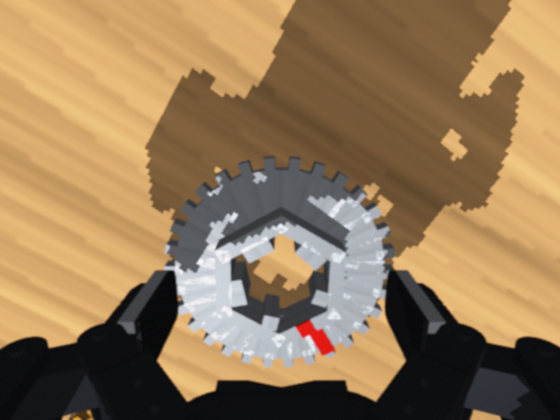

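```bash
python3 - <<'E'
from h import *
c=np.load('pics/w8.npz')['c'].astype(int);r,g,b=c[...,0],c[...,1],c[...,2]
m=(b>r-8)&(b>80);mm=np.zeros_like(m);mm[150:375,178:392]=m[150:375,178:392]
# project hypothesised circle r=52 at z=6 around centers and view
im=np.load('pics/w8.npz')['c'][:,:,::-1].copy()
for rr,z,col in((52,6,(0,0,255)),(14.5,18,(0,255,0))):
  for a in np.linspace(0,2*np.pi,80):
    q=proj('w8',[595.05+rr*np.cos(a),-387.66+rr*np.sin(a),z]);cv2.circle(im,tuple(int(v) for v in q.round()),1,col,-1)
cv2.imwrite('pics/o8.png',im[140:400,140:420].repeat(2,0).repeat(2,1))
E
```

```text
(no output)
```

View pics/o8.png

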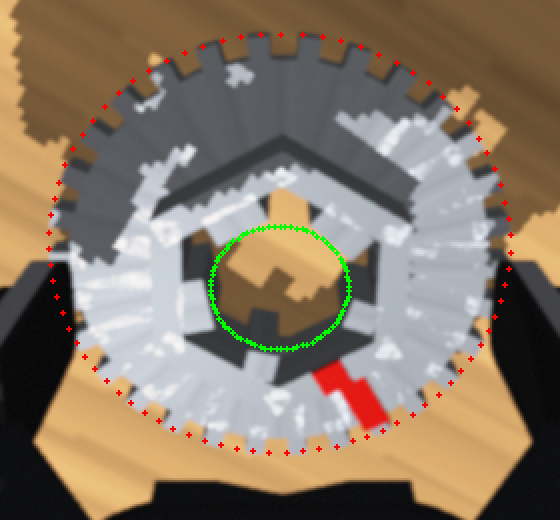

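Request:
arm_command(targets=[6.5,0,0,0,0,0,0,0,0,0,0,0,0,0,0,0,0,0,0,0,0,0,0,0,0,0,0,0,0,0,0,0,0,0,0,0,0,0,0,0], gripper=40, grip_force=50)

```text
clock: 14.77
eef_pos: [595.8, -388.3, 13.8]
orientation: [0.68, 0.197, -0.678, 0.197]
ft_force: [-1.2, 2.8, 8.6]
opening: 0.614
```

```bash
python3 - <<'E'
from h import *
st(); snap('wrist','w9')
E
```

```text
t 14.77 p [ 595.8 -388.3   13.8] yawy -57.63 xdown [ 0.002 -0.    -1.   ] F [-1.2  2.8  8.6] open 0.614 q1,7 [-0.    0.11]
```

View pics/w9.png

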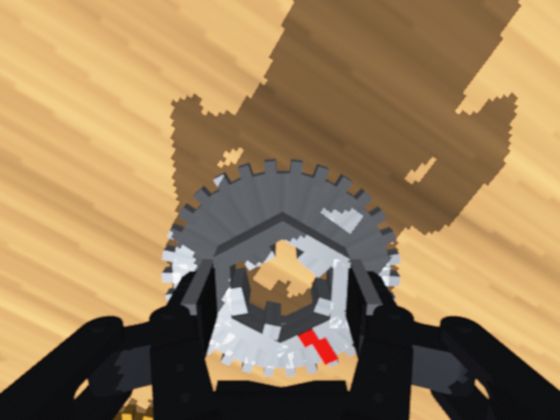

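Request:
arm_command(targets=[-10,0,0,0,-15,0,0,0,-15,0,0,-0.12,-15,0,0,-0.12,-15,0,0,-0.12,-15,0,0,-0.12,-15,0,0,-0.12,-15,0,0,-0.12,-15,0,0,-0.12,0,0,0,-0.12])

```text
clock: 15.65
eef_pos: [596.1, -389.8, 146.6]
orientation: [0.51, 0.488, -0.51, 0.492]
ft_force: [0.3, -0.5, -3.0]
opening: 0.616
```

Request:
arm_command(targets=[0,0,0,-0.12,0,0,0,-0.12,0,0,0,-0.12,0,0,0,-0.12,0,0,0,-0.12,0,0,0,-0.12,0,0,0,-0.12,0,0,0,-0.12,0,0,0,-0.12,0,0,0,-0.12])

```text
clock: 16.48
eef_pos: [594.4, -388.6, 142.8]
orientation: [0.144, 0.692, -0.145, 0.692]
ft_force: [-0.1, 0.1, -2.9]
opening: 0.616
```

Request:
arm_command(targets=[0,0,0,-0.12,0,0,0,-0.12,0,0,0,-0.12,0,0,0,-0.12,0,0,0,-0.08,0,0,0,0,0,0,0,0,0,0,0,0,0,0,0,0,0,0,0,0])

```text
clock: 17.32
eef_pos: [595.1, -387.9, 141.9]
orientation: [-0.05, 0.705, 0.05, 0.705]
ft_force: [0.4, -0.5, -3.3]
opening: 0.615
```

```bash
python3 - <<'E'
from h import *
st(); to(554.9,-47.4,150,98.3)
E
```

```text
t 17.32 p [ 595.1 -387.9  141.9] yawy 98.14 xdown [-0. -0. -1.] F [ 0.4 -0.5 -3.3] open 0.615 q1,7 [0.33 2.34]
spin -0.0028 alt 3.1388 q7 2.338
shift tool [ -8.23 342.77   9.38] min rows 9.0
```

Request:
arm_command(targets=[-8,25,1,0,0,38,1,0,0,38,1,0,0,38,1,0,0,38,1,0,0,38,1,0,0,38,1,0,0,38,1,0,0,33,1,0,0,18,0.4,0])

```text
clock: 18.15
eef_pos: [555.2, -42.8, 149.9]
orientation: [-0.051, 0.705, 0.053, 0.705]
ft_force: [0.6, 0.4, -2.7]
opening: 0.615
```

Request:
arm_command(targets=[0,0,0,0,0,0,0,0,0,0,0,0,0,0,0,0,0,0,0,0,0,0,0,0,0,0,0,0,0,0,0,0,0,0,0,0,0,0,0,0])

```text
clock: 18.98
eef_pos: [555.6, -48.2, 149.8]
orientation: [-0.05, 0.705, 0.051, 0.705]
ft_force: [0.4, 0.5, -3.3]
opening: 0.617
```

```bash
python3 - <<'E'
from h import *
st(); snap('wrist','w10');to(554.9,-47.4,150,98.3)
E
```

```text
t 18.98 p [555.6 -48.2 149.8] yawy 98.19 xdown [-0.  0. -1.] F [ 0.4  0.5 -3.3] open 0.617 q1,7 [-0.19  1.79]
spin -0.0018 alt 3.1398 q7 1.79
shift tool [-0.23  0.86 -0.64] min rows 1.0
```

View pics/w10.png

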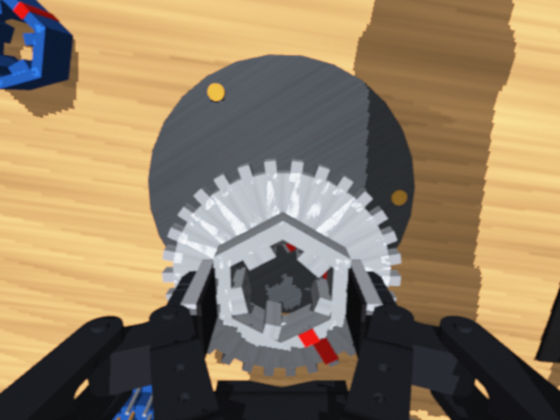

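```bash
cat >> h.py <<'E'
def over(fn,items,box,o,f=3):
    im=np.load('pics/'+fn+'.npz')['c'][:,:,::-1]; x0,y0,x1,y1=box; im=cv2.resize(im[y0:y1,x0:x1],None,fx=f,fy=f,interpolation=cv2.INTER_CUBIC)
    for c,rr,z,col in items:
        for a in np.linspace(0,2*np.pi,90):
            q=(proj(fn,[c[0]+rr*np.cos(a),c[1]+rr*np.sin(a),z])-[x0,y0]+.5)*f; cv2.circle(im,tuple(int(v) for v in q.round()),1,col,-1)
    cv2.imwrite('pics/'+o+'.png',im)
E
python3 - <<'E'
from h import *
o,R=pose();p=o['eef_pos'];c=p+R@[0,0,0.3]
hub=(554.9,-47.4)
over('w10',[(c,52,142,(0,0,255)),(c,14.6,154,(0,255,0)),(hub,105,12,(255,0,255)),(hub,14,72,(0,255,255)),(hub,19,72,(255,255,0))],(140,50,420,380),'o10',2)
over('w10',[(c,19.5,154,(0,255,0)),(hub,14,72,(0,255,255)),(hub,19,72,(255,255,0))],(200,200,370,370),'o10b',4)
hubfit('w10',(145,50,420,240))
E
```

```text
hub [554.49 -47.8 ] r 103.0 0.21
```

View pics/o10.png

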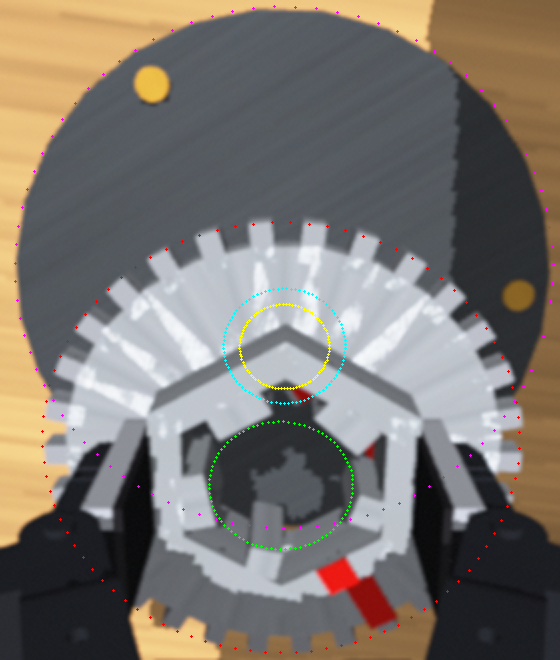

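View pics/o10b.png

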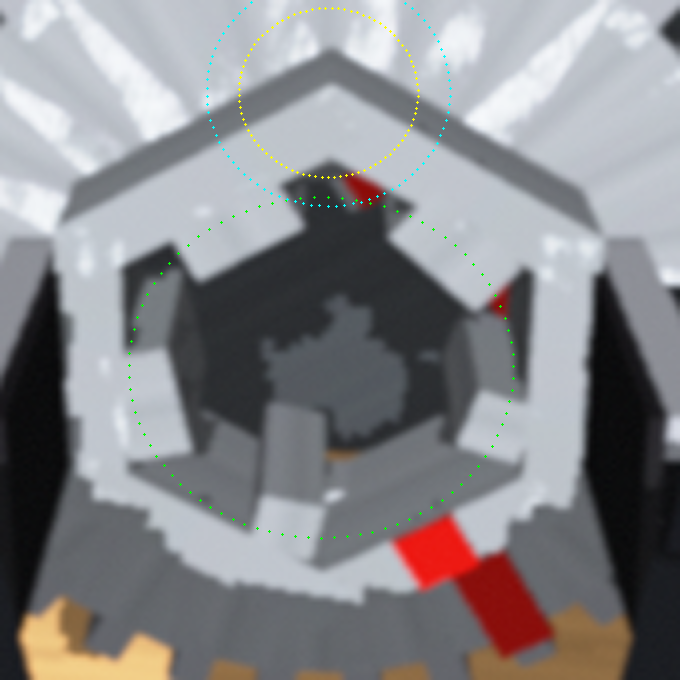

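Request:
arm_command(targets=[20,0.9,-1,0,20,0,0,0,10,0,0,0,0,0,0,0,0,0,0,0,0,0,0,0,0,0,0,0,0,0,0,0,0,0,0,0,0,0,0,0])

```text
clock: 19.87
eef_pos: [554.8, -47.4, 100.3]
orientation: [-0.051, 0.705, 0.051, 0.706]
ft_force: [-0.1, 0.2, -4.0]
opening: 0.616
```

```bash
python3 - <<'E'
from h import *
st(); snap('wrist','w11');to(554.5,-47.5,95,98.3)
hub=(554.8,-47.5)
over('w11',[(hub,14,72,(0,255,255)),(hub,19,72,(255,255,0)),(hub,3,78,(0,255,0))],(200,200,370,370),'o11',4)
E
```

```text
t 19.87 p [554.8 -47.4 100.3] yawy 98.2 xdown [ 0.001  0.    -1.   ] F [-0.1  0.2 -4. ] open 0.616 q1,7 [-0.18  1.81]
spin -0.0017 alt 3.1399 q7 1.806
shift tool [ 5.13 -0.09 -0.22] min rows 1.0
```

View pics/o11.png

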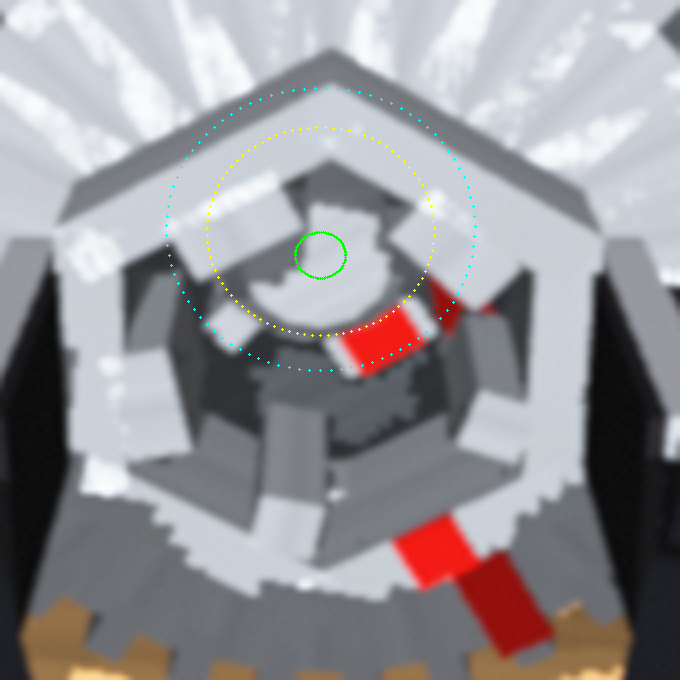

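Request:
arm_command(targets=[5,0,-0.2,0,4,0,0,0,4,0,0,0,4,0,0,0,3,0,0,0,3,0,0,0,0,0,0,0,0,0,0,0,0,0,0,0,0,0,0,0])

```text
clock: 20.75
eef_pos: [554.3, -47.4, 76.9]
orientation: [-0.051, 0.705, 0.051, 0.705]
ft_force: [1.1, -1.0, -3.6]
opening: 0.612
```

```bash
python3 - <<'E'
from h import *
st(); snap('wrist','w12');to(554.5,-47.5,95,98.3)
zoom('w12',200,180,370,370,'z12')
E
```

```text
t 20.75 p [554.3 -47.4  76.9] yawy 98.2 xdown [ 0.  0. -1.] F [ 1.1 -1.  -3.6] open 0.612 q1,7 [-0.17  1.81]
spin -0.0017 alt 3.1399 q7 1.815
shift tool [-18.02  -0.14   0.07] min rows 1.0
scale 3.1578947368421053
```

View pics/z12.png

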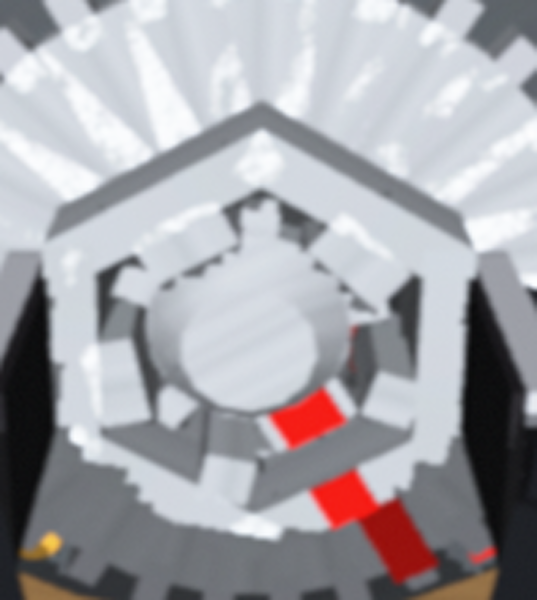

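Request:
arm_command(targets=[6,0,0,0,6,0,0,0,6,0,0,0,6,0,0,0,6,0,0,0,6,0,0,0,5,0,0,0,4,0,0,0,3,0,0,0,0,0,0,0])

```text
clock: 21.63
eef_pos: [554.1, -47.4, 28.2]
orientation: [-0.051, 0.705, 0.051, 0.705]
ft_force: [-0.0, -0.8, -4.0]
opening: 0.618
```

Request:
arm_command(targets=[2,0,0,0,1,0,0,0,0,0,0,0,0,0,0,0,0,0,0,0,0,0,0,0,0,0,0,0,0,0,0,0,0,0,0,0,0,0,0,0])

```text
clock: 22.47
eef_pos: [554.4, -47.4, 25.8]
orientation: [-0.051, 0.705, 0.051, 0.705]
ft_force: [0.6, -0.1, -2.6]
opening: 0.618
```

```bash
python3 - <<'E'
from h import *
st()
E
```

```text
t 22.47 p [554.4 -47.4  25.8] yawy 98.2 xdown [ 0.  0. -1.] F [ 0.6 -0.1 -2.6] open 0.618 q1,7 [-0.15  1.83]
```

Request:
arm_command(targets=[0,0,0,0,0,0,0,0,0,0,0,0,0,0,0,0,0,0,0,0,-15,0,0,0,-25,0,0,0,-30,0,0,0,-30,0,0,0,-30,0,0,0], gripper=100)

```text
clock: 23.3
eef_pos: [554.0, -47.4, 157.1]
orientation: [-0.051, 0.705, 0.051, 0.705]
ft_force: [1.1, -0.4, 0.4]
opening: 0.996
```

```bash
python3 - <<'E'
from h import *
st();snap('wrist','w13'); snap('top','t13'); zoom('t13',330,165,450,285,'z13')
E
```

```text
t 23.3 p [554.  -47.4 157.1] yawy 98.2 xdown [-0. -0. -1.] F [ 1.1 -0.4  0.4] open 0.996 q1,7 [-0.2   1.79]
scale 5.0
```

View pics/w13.png

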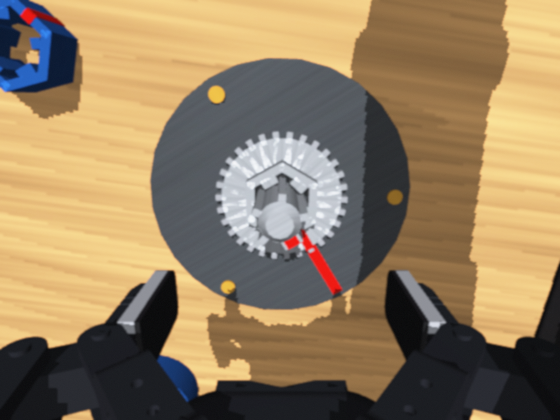

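View pics/t13.png

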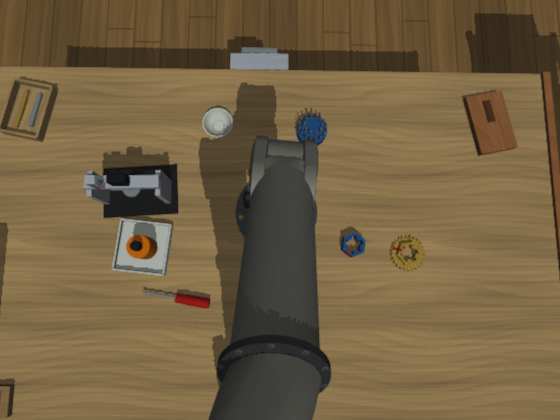

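```bash
python3 - <<'E'
from h import *
to(450,-386.6,230);to(450,-386.6,230,69)
E
```

```text
shift tool [ -70.39 -320.22 -154.06] min rows 9.0
spin 0.5093 alt -2.6323 q7 1.787
shift tool [ -70.39 -354.69   21.61] min rows 9.0
```

Request:
arm_command(targets=[-14,0,0,0.102,-14,0,0,0.102,-14,0,0,0.102,-14,0,0,0.102,-14,0,0,0.102,0,-25,1.5,0,0,-36,2.2,0,0,-38,2.3,0,0,-38,2.3,0,0,-38,2.3,0])

```text
clock: 24.23
eef_pos: [500.4, -215.8, 225.3]
orientation: [0.129, 0.695, -0.129, 0.695]
ft_force: [0.4, -0.1, -0.0]
opening: 1.003
```

Request:
arm_command(targets=[0,-38,2.3,0,0,-38,2.3,0,0,-38,2.3,0,0,-36,2.2,0,0,-20,1.2,0,0,-9.7,0.7,0,0,0,0,0,0,0,0,0,0,0,0,0,0,0,0,0])

```text
clock: 25.07
eef_pos: [448.5, -384.1, 225.5]
orientation: [0.128, 0.695, -0.127, 0.695]
ft_force: [0.4, -0.1, -0.7]
opening: 1.006
```

```bash
python3 - <<'E'
from h import *
st();snap('wrist','w14')
E
```

```text
t 25.07 p [ 448.5 -384.1  225.5] yawy 69.17 xdown [ 0.     0.001 -1.   ] F [ 0.4 -0.1 -0.7] open 1.006 q1,7 [0.24 2.  ]
```

View pics/w14.png

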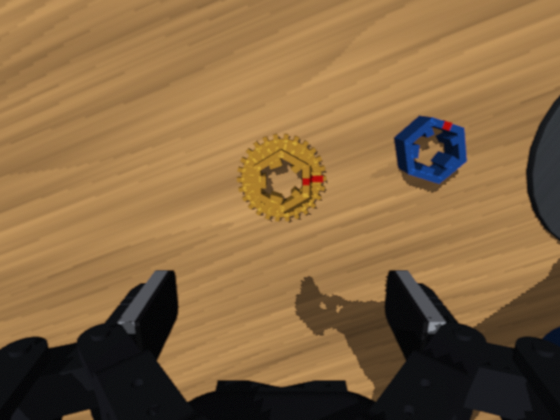

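```bash
python3 - <<'E'
from h import *
zoom('w14',230,120,340,230,'z14')
c=np.load('pics/w14.npz')['c'];hsv=cv2.cvtColor(c,cv2.COLOR_RGB2HSV).astype(int)
print(hsv[150,280],hsv[200,270],hsv[110,250],hsv[200,350])
m=np.zeros((420,560),bool);m[125:228,232:334]=((hsv[...,1]>165)|(hsv[...,2]<70))[125:228,232:334]
m=cv2.morphologyEx(m.astype(np.uint8),cv2.MORPH_CLOSE,np.ones((3,3)));cv2.imwrite('pics/m14.png',m*255)
h=fitc('w14',m,6);
xs,ys=redmask('w14',(300,170,328,192));P=np.array([at('w14',x,y,6)[:2] for x,y in zip(xs,ys)])-h
print(len(xs),np.degrees(np.arctan2(P.mean(0)[1],P.mean(0)[0])))
over('w14',[(h,45,6,(0,0,255))],(230,120,340,230),'o14',5)
to(*h,13)
E
```

```text
scale 5.454545454545454
[ 19 190 145] [ 20 188 178] [ 16 134 171] [ 17 133 176]
c [ 450.94 -384.18] r 44.6 0.26
137 67.93351182638779
shift tool [212.64   0.87   2.38] min rows 6.0
```

View pics/o14.png

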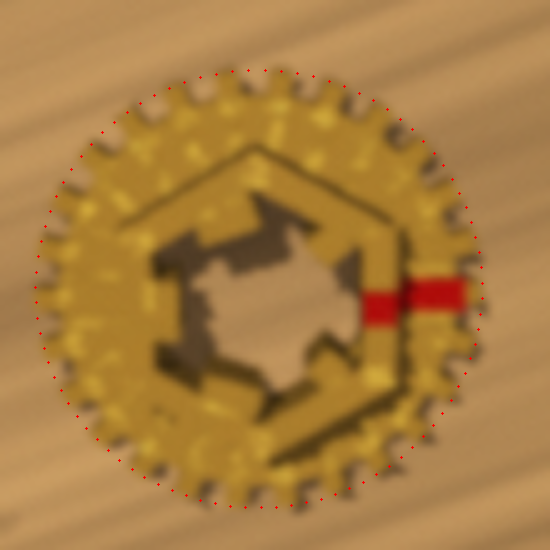

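Request:
arm_command(targets=[35,0.9,2.4,0,35,0,0,0,35,0,0,0,35,0,0,0,35,0,0,0,20,0,0,0,10,0,0,0,5,0,0,0,2,0,0,0,0,0,0,0])

```text
clock: 25.95
eef_pos: [450.7, -386.5, 14.7]
orientation: [0.129, 0.695, -0.129, 0.696]
ft_force: [-0.3, 0.1, -0.1]
opening: 0.999
```

```bash
python3 - <<'E'
from h import *
st();snap('wrist','w15')
h=(450.94,-384.18)
over('w15',[(h,45,6,(0,0,255))],(140,140,420,400),'o15',2)
to(*h,13.5)
E
```

```text
t 25.95 p [ 450.7 -386.5   14.7] yawy 69.01 xdown [ 0.001 -0.001 -1.   ] F [-0.3  0.1 -0.1] open 0.999 q1,7 [0.35 2.13]
shift tool [ 1.62  2.52 -0.79] min rows 1.0
```

View pics/o15.png

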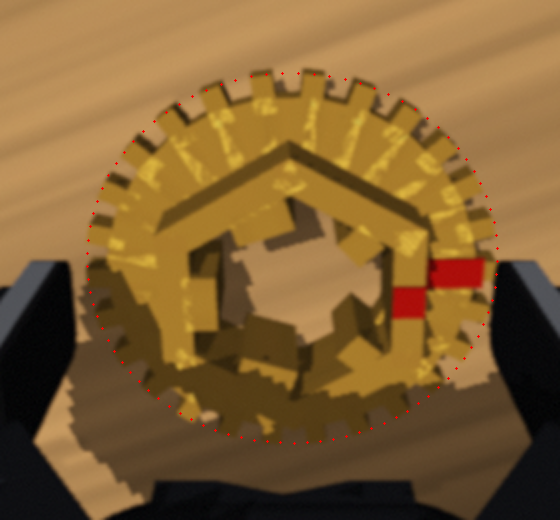

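Request:
arm_command(targets=[1,2,-0.8,0,0,0,0,0,0,0,0,0,0,0,0,0,0,0,0,0,0,0,0,0,0,0,0,0,0,0,0,0,0,0,0,0,0,0,0,0], gripper=40)

```text
clock: 26.83
eef_pos: [450.4, -384.2, 14.0]
orientation: [0.129, 0.695, -0.129, 0.696]
ft_force: [-0.6, 2.1, 7.0]
opening: 0.616
```

```bash
python3 - <<'E'
from h import *
st();snap('wrist','w16')
o,R=pose();print(R.T@(np.array([450.94,-384.18,0])-o['eef_pos']))
E
```

```text
t 26.83 p [ 450.4 -384.2   14. ] yawy 69.0 xdown [ 0.001 -0.    -1.   ] F [-0.6  2.1  7. ] open 0.616 q1,7 [0.35 2.13]
[13.96196384  0.27955117  0.48926794]
```

View pics/w16.png

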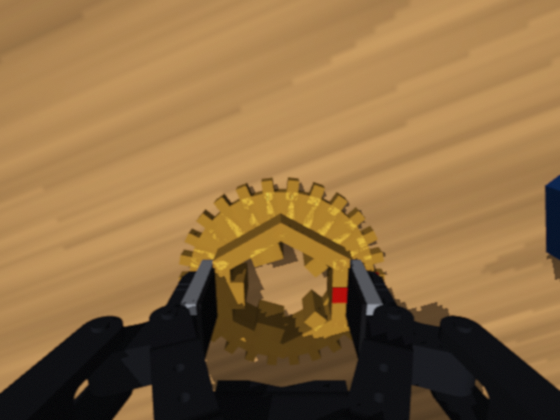

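Request:
arm_command(targets=[-10,0,0,0,-15,0,0,0,-22,0,0,0.108,-22,0,0,0.108,-22,0,0,0.108,-22,0,0,0.108,-22,0,0,0.104,0,0,0,0,0,0,0,0,0,0,0,0])

```text
clock: 27.72
eef_pos: [449.4, -383.3, 147.2]
orientation: [0.308, 0.637, -0.307, 0.636]
ft_force: [-0.3, 0.9, -3.1]
opening: 0.615
```

```bash
python3 - <<'E'
from h import *
st();to(554.45,-47.1,150,38.3)
E
```

```text
t 27.72 p [ 449.4 -383.3  147.2] yawy 38.42 xdown [-0.001  0.001 -1.   ] F [-0.3  0.9 -3.1] open 0.615 q1,7 [0.16 1.6 ]
spin 0.002 alt -3.1396 q7 1.604
shift tool [  -2.6   290.82 -198.79] min rows 9.0
```

Request:
arm_command(targets=[-2,20,-13.7,0,0,33,-22.6,0,0,33,-22.6,0,0,33,-22.6,0,0,33,-22.6,0,0,33,-22.6,0,0,33,-22.6,0,0,33,-22.6,0,0,26,-17.8,0,0,13.8,-9.1,0])

```text
clock: 28.55
eef_pos: [555.0, -42.2, 148.1]
orientation: [0.306, 0.639, -0.306, 0.636]
ft_force: [0.4, -0.6, -2.3]
opening: 0.61
```

Request:
arm_command(targets=[20,0,0,0,20,0,0,0,10,0,0,0,0,0,0,0,0,0,0,0,0,0,0,0,0,0,0,0,0,0,0,0,0,0,0,0,0,0,0,0])

```text
clock: 29.38
eef_pos: [555.2, -47.9, 100.3]
orientation: [0.309, 0.636, -0.308, 0.637]
ft_force: [0.2, -0.6, -2.8]
opening: 0.621
```

```bash
python3 - <<'E'
from h import *
st(); snap('wrist','w17');to(554.45,-47.1,95,38.3)
hub=(554.7,-47.4)
over('w17',[(hub,14,72,(0,255,255)),(hub,19,72,(255,255,0)),(hub,3,78,(0,255,0))],(200,200,370,370),'o17',4)
E
```

```text
t 29.38 p [555.2 -47.9 100.3] yawy 38.27 xdown [ 0.001  0.    -1.   ] F [ 0.2 -0.6 -2.8] open 0.621 q1,7 [-0.44  1.  ]
spin -0.0004 alt 3.1412 q7 0.997
shift tool [ 5.15 -0.06 -1.04] min rows 1.0
```

View pics/o17.png

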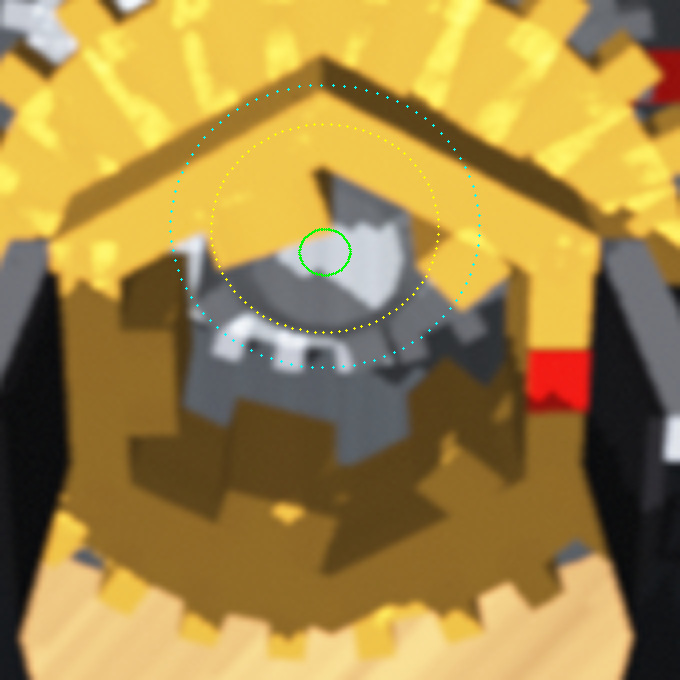

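Request:
arm_command(targets=[0,0,-1,0,3,0,0,0,4,0,0,0,4,0,0,0,4,0,0,0,4,0,0,0,4,0,0,0,0,0,0,0,0,0,0,0,0,0,0,0])

```text
clock: 30.27
eef_pos: [554.5, -47.2, 76.8]
orientation: [0.308, 0.636, -0.308, 0.636]
ft_force: [0.3, 1.0, -2.0]
opening: 0.617
```

```bash
python3 - <<'E'
from h import *
st(); snap('wrist','w18');to(554.45,-47.1,95,38.3)
zoom('w18',200,180,370,370,'z18')
E
```

```text
t 30.27 p [554.5 -47.2  76.8] yawy 38.27 xdown [ 0. -0. -1.] F [ 0.3  1.  -2. ] open 0.617 q1,7 [-0.42  1.02]
spin -0.0006 alt 3.141 q7 1.018
shift tool [-18.05   0.03  -0.15] min rows 1.0
scale 3.1578947368421053
```

View pics/z18.png

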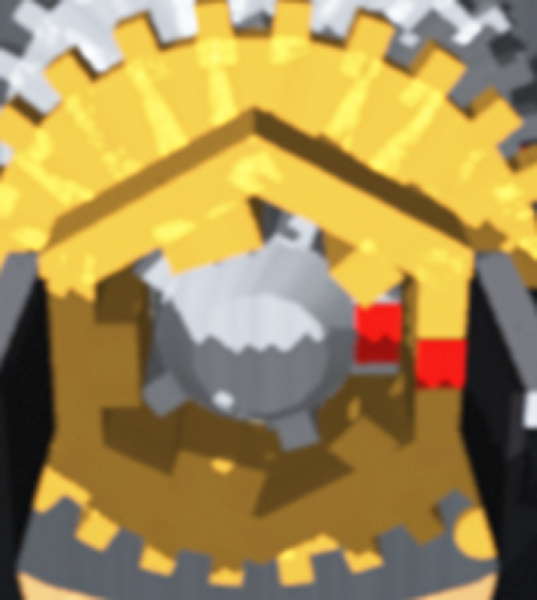

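Request:
arm_command(targets=[6,0,0,0,6,0,0,0,6,0,0,0,5,0,0,0,4,0,0,0,3,0,0,0,2,0,0,0,1,0,0,0,0,0,0,0,0,0,0,0])

```text
clock: 31.15
eef_pos: [554.1, -47.2, 44.0]
orientation: [0.309, 0.636, -0.308, 0.636]
ft_force: [-1.8, -0.0, 1.9]
opening: 0.617
```

Request:
arm_command(targets=[0,0,0,0,0,0,0,0,0,0,0,0,0,0,0,0,0,0,0,0,0,0,0,0,-15,0,0,0,-30,0,0,0,-30,0,0,0,-30,0,0,0], gripper=100)

```text
clock: 31.98
eef_pos: [553.9, -47.3, 149.7]
orientation: [0.308, 0.637, -0.309, 0.636]
ft_force: [-0.7, -0.1, -0.0]
opening: 0.997
```

```bash
python3 - <<'E'
from h import *
st(); snap('wrist','w19');snap('top','t19')
E
```

```text
t 31.98 p [553.9 -47.3 149.7] yawy 38.26 xdown [-0.001 -0.    -1.   ] F [-0.7 -0.1 -0. ] open 0.997 q1,7 [-0.48  0.95]
```

View pics/w19.png

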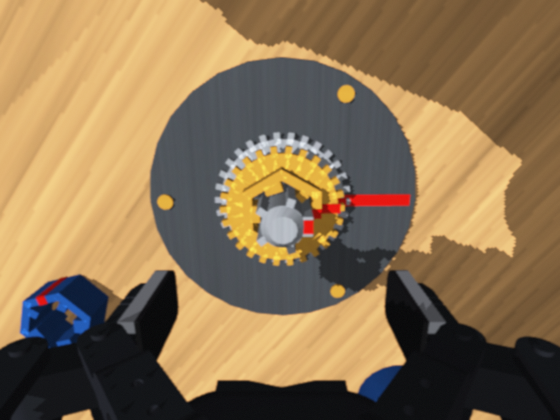

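View pics/t19.png

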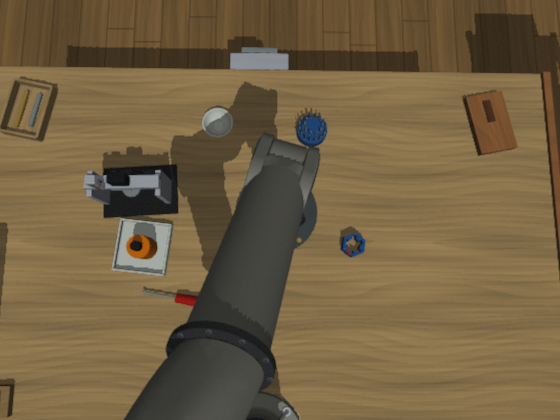

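```bash
python3 - <<'E'
from h import *
to(470.8,-240.7,230,28)
E
```

```text
spin 0.1789 alt -2.9627 q7 0.95
shift tool [ -77.62 -166.51  130.01] min rows 6.0
```

Request:
arm_command(targets=[-30,0,0,0.09,-30,0,0,0.09,-15,-20,15.6,0,0,-30,23.4,0,0,-32,25,0,0,-32,25,0,0,-26,20.5,0,0,-16,12.5,0,0,-10.5,8,0,0,0,0,0])

```text
clock: 32.92
eef_pos: [466.1, -243.1, 223.6]
orientation: [0.366, 0.605, -0.366, 0.605]
ft_force: [-1.2, -0.7, 0.9]
opening: 1.0
```

Request:
arm_command(targets=[0,0,0,0,0,0,0,0,0,0,0,0,0,0,0,0,0,0,0,0,0,0,0,0,0,0,0,0,0,0,0,0,0,0,0,0,0,0,0,0])

```text
clock: 33.75
eef_pos: [468.2, -240.0, 223.8]
orientation: [0.364, 0.606, -0.364, 0.606]
ft_force: [-0.3, -0.1, -0.3]
opening: 0.999
```

```bash
python3 - <<'E'
from h import *
st();snap('wrist','w20');zoom('w20',220,120,360,260,'z20')
E
```

```text
t 33.75 p [ 468.2 -240.   223.8] yawy 27.96 xdown [ 0.  0. -1.] F [-0.3 -0.1 -0.3] open 0.999 q1,7 [-0.26  1.11]
scale 4.285714285714286
```

View pics/w20.png

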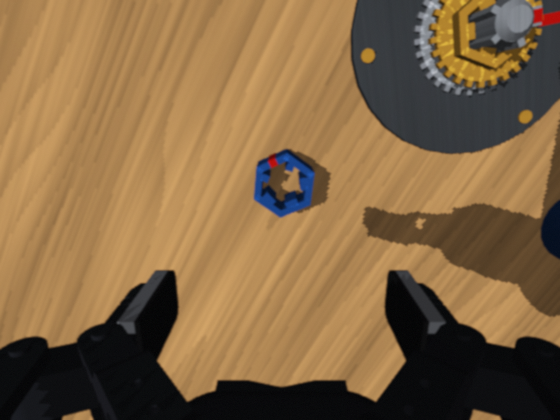

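View pics/z20.png

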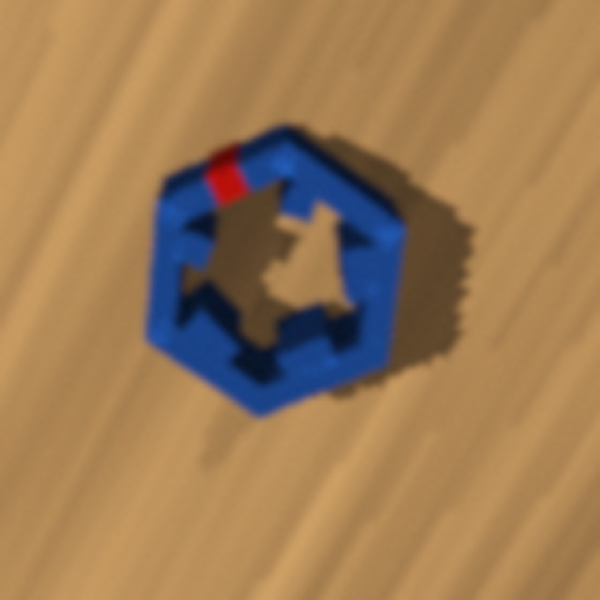

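```bash
python3 - <<'E'
from h import *
C=np.array([at('w20',220+x/4.2857-.4,120+y/4.2857-.4,32)[:2] for x,y in((148,338),(260,413),(388,360),(405,230),(288,152),(163,203))])
c=C.mean(0);d=C-c;print(c,np.linalg.norm(d,axis=1).round(1),((np.degrees(np.arctan2(d[:,1],d[:,0]))-30)%60).round(1))
r=at('w20',220+228/4.2857,120+185/4.2857,32)[:2]-c;print(np.degrees(np.arctan2(r[1],r[0])))
to(*c,30,24)
E
```

```text
[ 471.85057045 -241.52132606] [30.6 29.8 30.3 30.4 29.  30.1] [21.4 21.5 23.5 21.4 22.8 21.4]
142.57373945900775
spin 0.0691 alt -3.0725 q7 1.108
shift tool [193.81   2.68   2.82] min rows 5.0
```

```bash
python3 - <<'E'
from h import *
to(471.85,-241.5,18,22)
E
```

```text
spin 0.104 alt -3.0376 q7 1.108
shift tool [205.81   2.78   2.71] min rows 5.0
```

Request:
arm_command(targets=[35,0,0,0.104,35,2.8,2.7,0,35,0,0,0,35,0,0,0,35,0,0,0,15,0,0,0,10,0,0,0,5,0,0,0,0,0,0,0,0,0,0,0])

```text
clock: 34.63
eef_pos: [472.6, -241.9, 19.7]
orientation: [0.396, 0.586, -0.395, 0.587]
ft_force: [0.7, -0.1, -0.8]
opening: 1.002
```

```bash
python3 - <<'E'
from h import *
st();snap('wrist','w21')
c=(471.85,-241.5)
over('w21',[(c,27,32,(0,0,255))],(140,140,420,400),'o21',2)
to(*c,18,22)
E
```

```text
t 34.63 p [ 472.6 -241.9   19.7] yawy 21.99 xdown [ 0.001 -0.001 -1.   ] F [ 0.7 -0.1 -0.8] open 1.002 q1,7 [-0.05  1.27]
spin -0.0 alt 3.1416 q7 1.273
shift tool [ 1.99 -0.7  -0.79] min rows 1.0
```

View pics/o21.png

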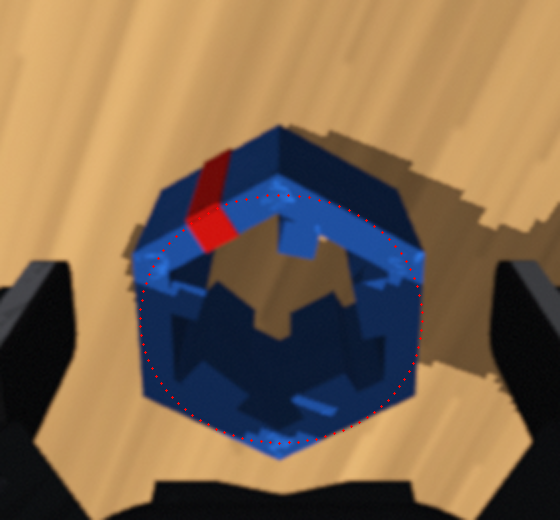

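Request:
arm_command(targets=[1,-0.5,-0.6,0,0,0,0,0,0,0,0,0,0,0,0,0,0,0,0,0,0,0,0,0,0,0,0,0,0,0,0,0,0,0,0,0,0,0,0,0], gripper=40)

```text
clock: 35.52
eef_pos: [471.6, -241.2, 18.7]
orientation: [0.396, 0.586, -0.395, 0.587]
ft_force: [-1.1, 1.1, 7.5]
opening: 0.621
```

```bash
python3 - <<'E'
from h import *
st()
o,R=pose();print(R.T@(np.array([471.85,-241.5,0])-o['eef_pos']))
E
```

```text
t 35.52 p [ 471.6 -241.2   18.7] yawy 22.01 xdown [ 0.001  0.    -1.   ] F [-1.1  1.1  7.5] open 0.621 q1,7 [-0.05  1.27]
[18.72475607  0.06757963  0.40582165]
```

Request:
arm_command(targets=[-10,0,0,0,-20,0,0,0,-20,0,0,0.121,-20,0,0,0.121,-20,0,0,0.121,-20,0,0,0.121,-20,0,0,0.121,-10,0,0,0.121,0,0,0,0.121,0,0,0,0.121])

```text
clock: 36.35
eef_pos: [471.5, -240.9, 159.2]
orientation: [0.624, 0.333, -0.623, 0.333]
ft_force: [0.4, -0.7, -1.9]
opening: 0.623
```

Request:
arm_command(targets=[0,0,0,0.121,0,0,0,0.121,0,0,0,0.121,0,0,0,0.121,0,0,0,0.121,0,0,0,0.121,0,0,0,0.116,0,0,0,0,0,0,0,0,0,0,0,0])

```text
clock: 37.18
eef_pos: [471.1, -240.9, 158.0]
orientation: [0.705, 0.052, -0.705, 0.052]
ft_force: [1.5, -0.1, -2.1]
opening: 0.622
```

```bash
python3 - <<'E'
from h import *
o,R=pose();yw=np.radians(-81.7);z=np.array([np.sin(yw),-np.cos(yw)]);t=np.array([554.7,-47.4])-.4*z;print(t)
st();to(*t,155,-81.7)
E
```

```text
[555.09581032 -47.34225752]
t 37.18 p [ 471.1 -240.9  158. ] yawy -81.51 xdown [ 0.  0. -1.] F [ 1.5 -0.1 -2.1] open 0.622 q1,7 [-0.5  -0.31]
spin 0.0033 alt -3.1383 q7 -0.313
shift tool [   3.07 -179.45 -111.1 ] min rows 6.0
```

Request:
arm_command(targets=[0,-15,-9.3,0.003,0,-25,-15.5,0,0,-30,-18.6,0,0,-32,-19.8,0,0,-32,-19.8,0,0,-25,-15.5,0,0,-14,-8.6,0,0,-6.5,-4,0,0,0,0,0,0,0,0,0])

```text
clock: 38.02
eef_pos: [555.2, -48.7, 158.0]
orientation: [-0.705, -0.05, 0.705, -0.05]
ft_force: [-0.7, -0.9, -1.6]
opening: 0.622
```

Request:
arm_command(targets=[20,0,0,0,20,0,0,0,8,0,0,0,0,0,0,0,0,0,0,0,0,0,0,0,0,0,0,0,0,0,0,0,0,0,0,0,0,0,0,0])

```text
clock: 38.85
eef_pos: [555.9, -47.6, 110.1]
orientation: [0.706, 0.05, -0.705, 0.05]
ft_force: [0.6, -0.8, -1.3]
opening: 0.619
```

```bash
python3 - <<'E'
from h import *
st(); snap('wrist','w22');to(555.1,-47.35,95,-81.7)
zoom('w22',150,180,420,390,'z22')
E
```

```text
t 38.85 p [555.9 -47.6 110.1] yawy -81.86 xdown [ 0.001  0.    -1.   ] F [ 0.6 -0.8 -1.3] open 0.619 q1,7 [-0.81 -0.62]
spin -0.0029 alt 3.1387 q7 -0.62
shift tool [15.01 -0.37  0.7 ] min rows 1.0
scale 2.857142857142857
```

View pics/z22.png

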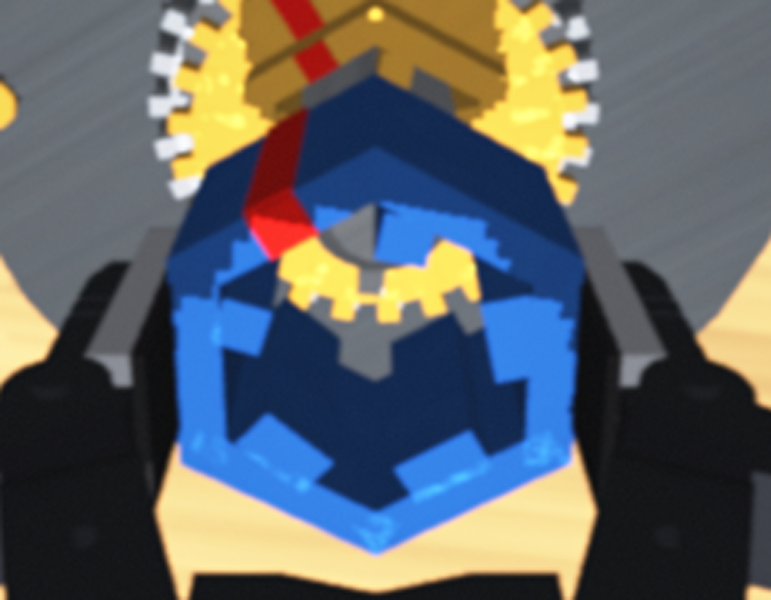

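Request:
arm_command(targets=[0,-0.3,0.7,0,4,0,0,0,4,0,0,0,4,0,0,0,4,0,0,0,4,0,0,0,4,0,0,0,4,0,0,0,0,0,0,0,0,0,0,0])

```text
clock: 39.73
eef_pos: [555.5, -47.6, 81.6]
orientation: [0.706, 0.05, -0.705, 0.05]
ft_force: [2.8, -1.0, -4.4]
opening: 0.62
```

```bash
python3 - <<'E'
from h import *
st(); snap('wrist','w23');to(555.1,-47.35,67,-81.7)
zoom('w23',150,180,420,390,'z23')
E
```

```text
t 39.73 p [555.5 -47.6  81.6] yawy -81.87 xdown [ 0.001 -0.    -1.   ] F [ 2.8 -1.  -4.4] open 0.62 q1,7 [-0.79 -0.59]
spin -0.003 alt 3.1386 q7 -0.59
shift tool [14.72 -0.26  0.32] min rows 1.0
scale 2.857142857142857
```

View pics/z23.png

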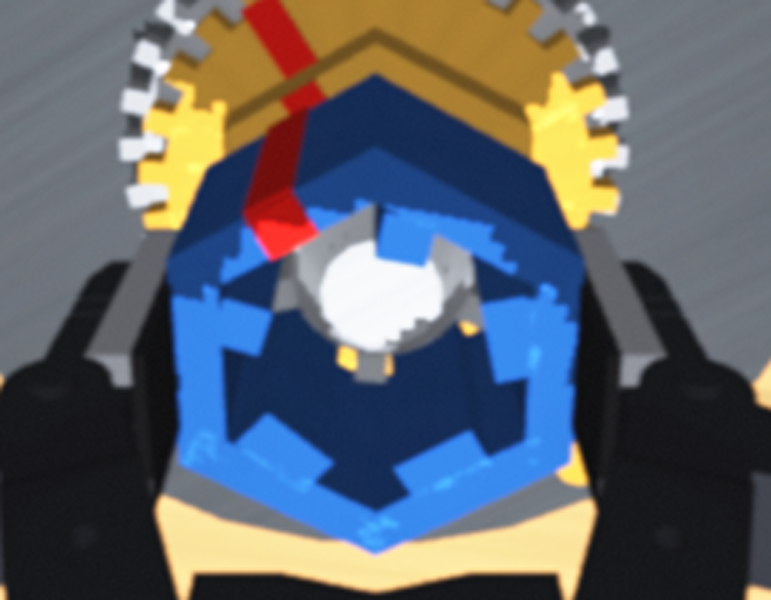

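Request:
arm_command(targets=[4,0,0.3,0,4,0,0,0,3,0,0,0,2,0,0,0,1.5,0,0,0,0.5,0,0,0,0,0,0,0,0,0,0,0,0,0,0,0,0,0,0,0])

```text
clock: 40.62
eef_pos: [555.5, -47.7, 67.0]
orientation: [0.706, 0.05, -0.705, 0.05]
ft_force: [5.7, -1.5, -0.9]
opening: 0.622
```

Request:
arm_command(targets=[0,0,0,0,0,0,0,0,0,0,0,0,0,0,0,0,0,0,0,0,0,0,0,0,-15,0,0,0,-25,0,0,0,-30,0,0,0,-30,0,0,0], gripper=100)

```text
clock: 41.45
eef_pos: [554.0, -47.6, 167.6]
orientation: [-0.705, -0.05, 0.706, -0.05]
ft_force: [2.2, -0.5, 0.1]
opening: 1.002
```

```bash
python3 - <<'E'
from h import *
st(); snap('wrist','w24');snap('scene','s24');zoom('s24',200,180,340,285,'z24')
E
```

```text
t 41.45 p [554.  -47.6 167.6] yawy -81.9 xdown [-0.002 -0.    -1.   ] F [ 2.2 -0.5  0.1] open 1.002 q1,7 [-0.87 -0.68]
scale 5.714285714285714
```

View pics/w24.png

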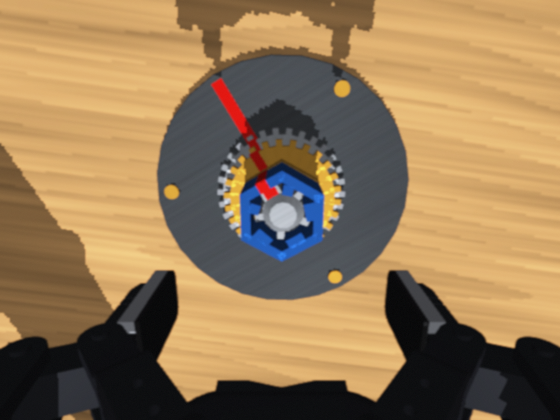

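View pics/z24.png

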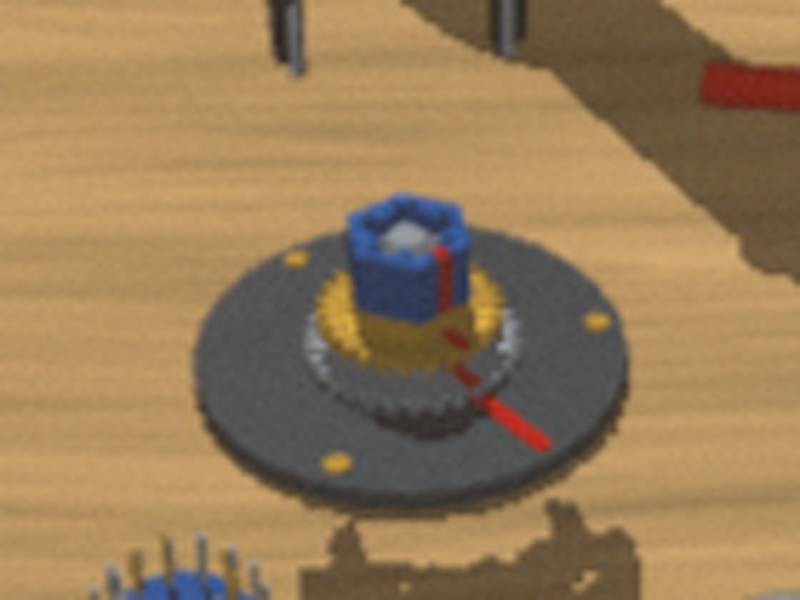

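```bash
python3 - <<'E'
from h import *
print('block',at('top0',80+140/3.75,155+93/3.75,182))
C=np.array([at('top0',80+x/3.75,155+y/3.75,6)[:2] for x,y in((89,50),(362,37),(367,217),(89,235))]);print(C,C.mean(0))
st();to(596,281,290);to(596,281,290,0)
E
```

```text
block [597.3731776  299.60062039 182.        ]
[[664.87952139 396.77099311]
 [675.82979459 210.1061629 ]
 [549.96531133 202.03902908]
 [536.46552479 388.82270336]] [606.78503802 299.43472211]
t 41.55 p [556.8 -48.6 170.8] yawy -81.9 xdown [ 0.006 -0.001 -1.   ] F [ 0.5 -0.9 -0.5] open 1.0 q1,7 [-0.87 -0.68]
shift tool [-119.16 -320.6   -85.98] min rows 9.0
spin -1.4294 alt 1.7122 q7 -0.678
shift tool [-119.16   39.92 -329.52] min rows 9.0
```

Request:
arm_command(targets=[-12,0,0,-0.119,-12,0,0,-0.119,-12,0,0,-0.119,-12,0,0,-0.119,-12,0,0,-0.119,-12,0,0,-0.119,-12,0,0,-0.119,-12,0,0,-0.119,-12,0,0,-0.119,-12,0,0,-0.119])

```text
clock: 42.38
eef_pos: [554.2, -47.4, 286.7]
orientation: [-0.555, -0.439, 0.555, -0.438]
ft_force: [-0.9, 0.1, -0.2]
opening: 0.998
```

Request:
arm_command(targets=[0,0,0,-0.12,0,0,0,-0.12,0,3,-22,0,0,4,-36,0,0,4,-36,0,0,4,-36,0,0,4,-36,0,0,4,-36,0,0,4,-36,0,0,4,-36,0])

```text
clock: 43.22
eef_pos: [584.8, 228.4, 286.0]
orientation: [0.499, 0.501, -0.5, 0.5]
ft_force: [0.3, -1.5, 0.3]
opening: 0.999
```

Request:
arm_command(targets=[0,4,-36,0,0,3,-24,0,0,2,-14,0,0,0,0,0,0,0,0,0,0,0,0,0,0,0,0,0,0,0,0,0,0,0,0,0,0,0,0,0])

```text
clock: 44.05
eef_pos: [594.4, 299.8, 287.0]
orientation: [0.5, 0.5, -0.5, 0.5]
ft_force: [0.0, 0.7, 0.7]
opening: 1.0
```

```bash
python3 - <<'E'
from h import *
st(); snap('wrist','w25')
E
```

```text
t 44.05 p [594.4 299.8 287. ] yawy -0.0 xdown [ 0.  0. -1.] F [0.  0.7 0.7] open 1.0 q1,7 [-1.18 -0.13]
```

View pics/w25.png

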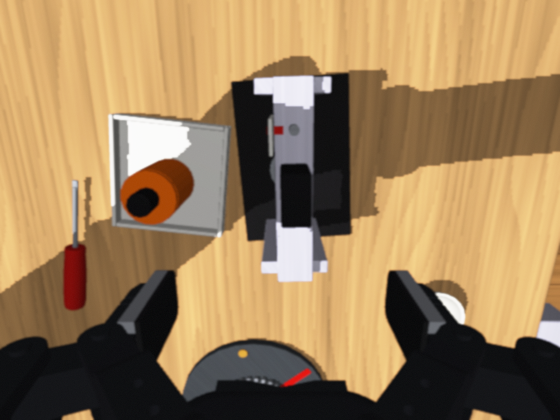

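```bash
python3 - <<'E'
from h import *
zoom('w25',230,60,360,290,'z25')
E
```

```text
scale 2.608695652173913
```

View pics/z25.png

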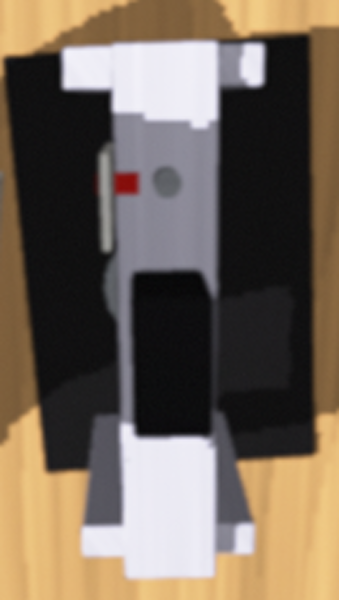

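```bash
python3 - <<'E'
from h import *
f=lambda x,y,z:at('w25',230+x/2.6087-.3,60+y/2.6087-.3,z)[:2].round(1)
print('barends',f(165,41,142),f(169.5,577,142), f(112,60,142),f(218,60,142),f(125,560,142),f(214,560,142))
print('block -y edge',f(134,435,182),f(211,435,182))
print('pad',[f(*p,6) for p in((5,57),(308,35),(315,455),(46,470))])
E
```

```text
barends [602.7 391.1] [606.  223.2] [587.8 386. ] [617.7 386. ] [591.2 229.5] [620.6 229.6]
block -y edge [594.1 288.3] [615.  288.3]
pad [array([539.7, 392.4]), array([666.4, 401.2]), array([680.3, 213.6]), array([551.9, 205.8])]
```

```bash
python3 - <<'E'
from h import *
to(604.5,307.7,165,1.1)
E
```

```text
spin -0.0189 alt 3.1227 q7 -0.133
shift tool [121.98  10.22  -7.43] min rows 3.0
```

Request:
arm_command(targets=[0,10.2,-7.4,-0.019,0,0,0,0,30,0,0,0,30,0,0,0,30,0,0,0,20,0,0,0,8,0,0,0,4,0,0,0,0,0,0,0,0,0,0,0])

```text
clock: 44.93
eef_pos: [605.4, 308.0, 166.3]
orientation: [0.496, 0.505, -0.494, 0.505]
ft_force: [0.4, -0.2, 0.3]
opening: 1.005
```

```bash
python3 - <<'E'
from h import *
st(); snap('wrist','w26');to(604.5,307.7,160,1.1)
E
```

```text
t 44.93 p [605.4 308.  166.3] yawy 1.13 xdown [ 0.002  0.001 -1.   ] F [ 0.4 -0.2  0.3] open 1.005 q1,7 [-1.12 -0.05]
spin 0.0006 alt -3.141 q7 -0.045
shift tool [ 6.52 -1.06  0.32] min rows 1.0
```

View pics/w26.png

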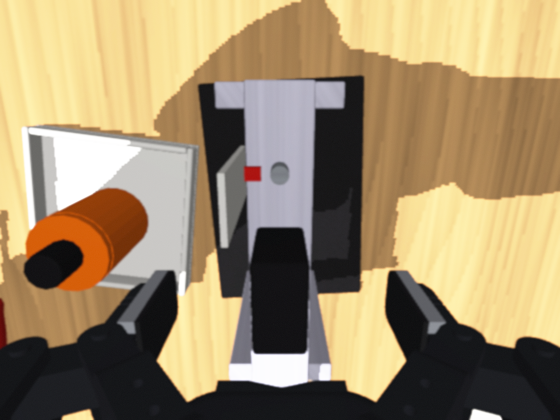

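Request:
arm_command(targets=[5.5,-0.6,0.3,0,0,0,0,0,0,0,0,0,0,0,0,0,0,0,0,0,0,0,0,0,0,0,0,0,0,0,0,0,0,0,0,0,0,0,0,0], gripper=100)

```text
clock: 45.82
eef_pos: [604.0, 307.6, 159.3]
orientation: [0.495, 0.505, -0.495, 0.505]
ft_force: [-0.0, -0.2, 0.4]
opening: 1.0
```

Request:
arm_command(targets=[0,0,0,0,0,0,0,0,0,0,0,0,0,0,0,0,0,0,0,0,0,0,0,0,0,0,0,0,0,0,0,0,0,0,0,0,0,0,0,0], gripper=0, grip_force=60)

```text
clock: 46.65
eef_pos: [604.2, 307.6, 159.5]
orientation: [0.495, 0.505, -0.495, 0.505]
ft_force: [1.5, -0.1, 0.4]
opening: 0.251
```

```bash
python3 - <<'E'
from h import *
st(); snap('wrist','w27')
E
```

```text
t 46.65 p [604.2 307.6 159.5] yawy 1.15 xdown [ 0.001  0.    -1.   ] F [ 1.5 -0.1  0.4] open 0.251 q1,7 [-1.12 -0.04]
```

View pics/w27.png

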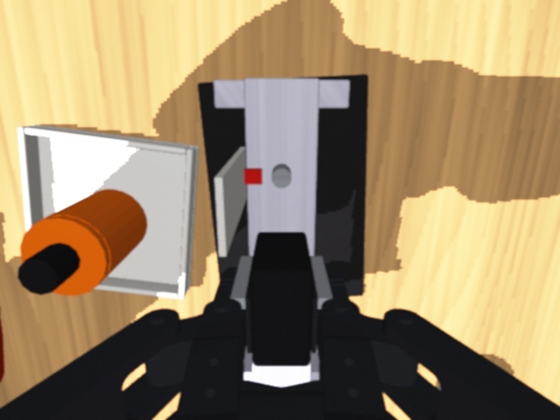

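Request:
arm_command(targets=[-5,0,0,0,-15,0,0,0,-25,0,0,0,-25,0,0,0,-25,0,0,0,-20,0,0,0,-10,0,0,0,0,0,0,0,0,0,0,0,0,0,0,0])

```text
clock: 47.53
eef_pos: [602.9, 307.6, 282.7]
orientation: [0.494, 0.505, -0.496, 0.505]
ft_force: [-0.2, 0.1, -5.8]
opening: 0.249
```

```bash
python3 - <<'E'
from h import *
st(); to(554.7,-47.4,285)
E
```

```text
t 47.53 p [602.9 307.6 282.7] yawy 1.16 xdown [-0.003 -0.001 -1.   ] F [-0.2  0.1 -5.8] open 0.249 q1,7 [-1.17 -0.12]
shift tool [ -1.89 -55.35 353.96] min rows 9.0
```

Request:
arm_command(targets=[0,-2,12,0,0,-4,24,0,0,-5,32,0,0,-5,32,0,0,-5.4,34,0,0,-5.5,34,0,0,-5.5,34,0,0,-5.5,34,0,0,-5,32,0,0,-5,32,0])

```text
clock: 48.37
eef_pos: [560.2, 4.1, 283.3]
orientation: [0.495, 0.505, -0.496, 0.504]
ft_force: [0.8, -0.4, -3.6]
opening: 0.249
```

Request:
arm_command(targets=[0,-4,24,0,0,-2.5,16,0,0,-1.5,9,0,0,-0.5,5,0,0,0,0,0,0,0,0,0,0,0,0,0,0,0,0,0,0,0,0,0,0,0,0,0])

```text
clock: 49.2
eef_pos: [554.8, -46.8, 284.2]
orientation: [0.495, 0.505, -0.495, 0.505]
ft_force: [0.1, -0.8, -4.4]
opening: 0.246
```

```bash
python3 - <<'E'
from h import *
st(); to(554.6,-47.4,230); snap('wrist','w28'); snap('scene','s28');zoom('s28',190,100,360,280,'z28')
E
```

```text
t 49.2 p [554.8 -46.8 284.2] yawy 1.21 xdown [-0. -0. -1.] F [ 0.1 -0.8 -4.4] open 0.246 q1,7 [-0.83  0.37]
shift tool [54.2  -0.17  0.63] min rows 2.0
scale 3.3333333333333335
```

View pics/w28.png

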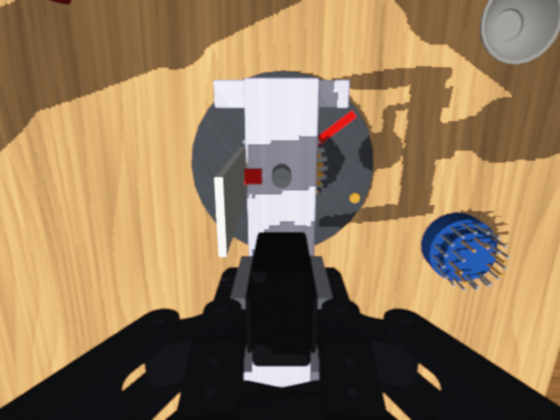

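View pics/z28.png

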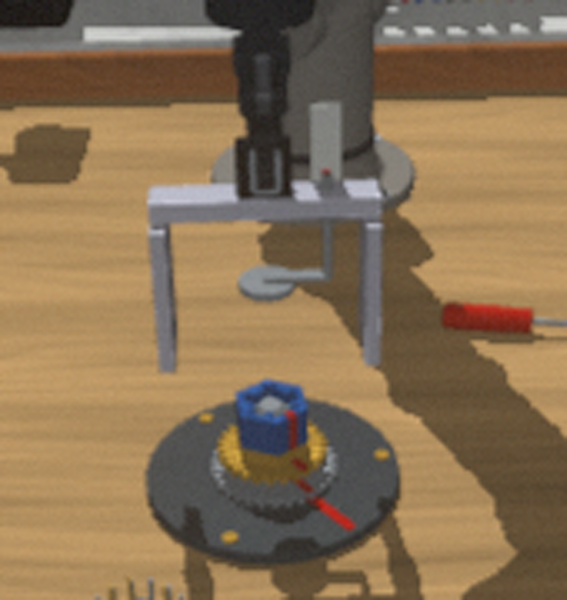

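Request:
arm_command(targets=[10,0,0.6,0,20,0,0,0,25,0,0,0,25,0,0,0,18,0,0,0,10,0,0,0,5,0,0,0,2,0,0,0,0,0,0,0,0,0,0,0])

```text
clock: 50.13
eef_pos: [555.3, -48.3, 170.2]
orientation: [0.495, 0.505, -0.495, 0.505]
ft_force: [-0.5, 0.3, -2.7]
opening: 0.252
```

```bash
python3 - <<'E'
from h import *
st(); to(554.6,-47.4,165.5);snap('scene','s29');zoom('s29',190,130,360,280,'z29')
E
```

```text
t 50.13 p [555.3 -48.3 170.2] yawy 1.14 xdown [ 0.002  0.    -1.   ] F [-0.5  0.3 -2.7] open 0.252 q1,7 [-0.71  0.49]
shift tool [ 4.7  -0.7  -0.91] min rows 1.0
scale 4.0
```

View pics/z29.png

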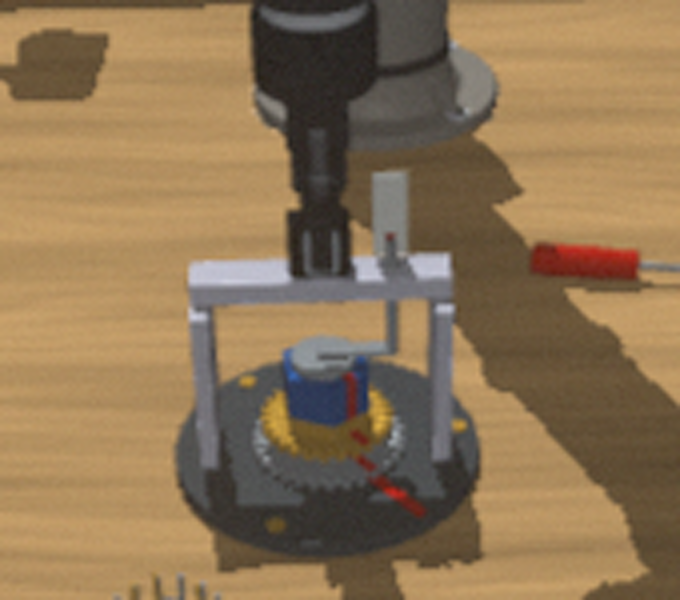

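Request:
arm_command(targets=[2,0,-0.5,0,1,0,0,0,1,0,0,0,0.5,0,0,0,0,0,0,0,0,0,0,0,0,0,0,0,0,0,0,0,0,0,0,0,0,0,0,0])

```text
clock: 51.02
eef_pos: [555.4, -47.5, 165.4]
orientation: [0.495, 0.505, -0.495, 0.505]
ft_force: [0.1, 1.3, 5.9]
opening: 0.25
```

Request:
arm_command(targets=[0,0,0,0,0,0,0,0,0,0,0,0,0,0,0,0,0,0,0,0,0,0,0,0,0,0,0,0,0,0,0,0,0,0,0,0,0,0,0,0], gripper=100)

```text
clock: 51.85
eef_pos: [554.6, -47.6, 164.8]
orientation: [0.495, 0.505, -0.495, 0.505]
ft_force: [0.8, 0.5, 0.4]
opening: 1.001
```

Request:
arm_command(targets=[0,0,0,0,0,0,0,0,0,0,0,0,0,0,0,0,0,0,0,0,0,0,0,0,0,0,0,0,0,0,0,0,0,0,0,0,0,0,0,0])

```text
clock: 52.68
eef_pos: [554.6, -47.6, 164.8]
orientation: [0.495, 0.505, -0.495, 0.505]
ft_force: [-0.4, -0.3, -0.2]
opening: 0.997
```

Request:
arm_command(targets=[0,0,0,0,0,0,0,0,0,0,0,0,0,0,0,0,0,0,0,0,0,0,0,0,0,0,0,0,0,0,0,0,0,0,0,0,0,0,0,0])

```text
clock: 53.52
eef_pos: [554.6, -47.5, 164.8]
orientation: [0.495, 0.505, -0.495, 0.505]
ft_force: [0.0, 0.7, 0.1]
opening: 1.003
```

```bash
python3 - <<'E'
from h import *
st(); snap('wrist','w30');snap('scene','s30');zoom('s30',190,130,360,280,'z30')
E
```

```text
t 53.52 p [554.6 -47.5 164.8] yawy 1.15 xdown [-0.  0. -1.] F [0.  0.7 0.1] open 1.003 q1,7 [-0.71  0.5 ]
scale 4.0
```

View pics/z30.png

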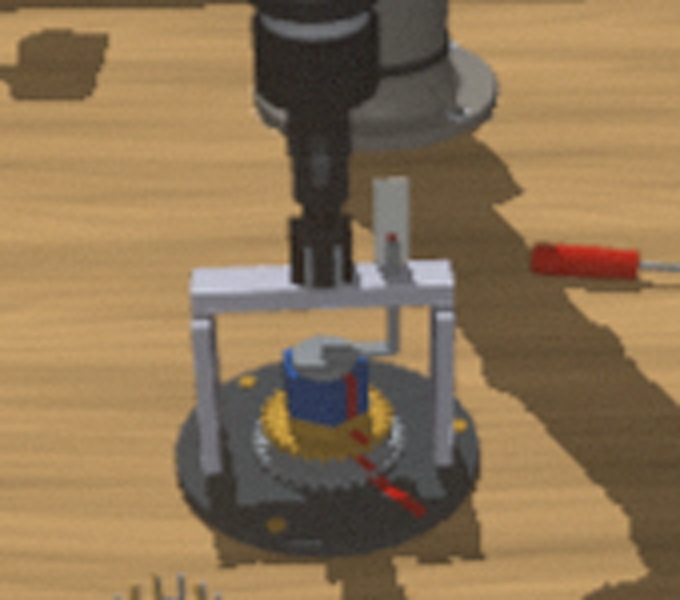

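View pics/w30.png

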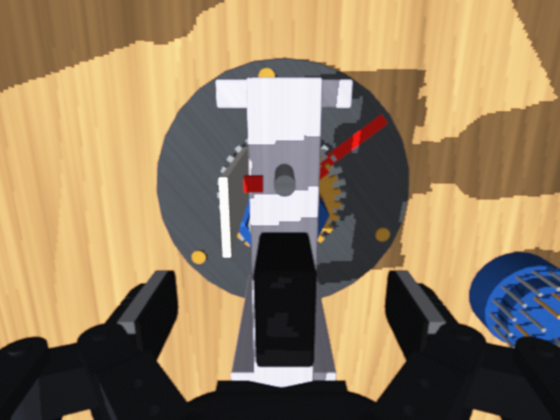

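Request:
arm_command(targets=[0,0,0,0,0,0,0,0,0,0,0,0,0,0,0,0,0,0,0,0,0,0,0,0,0,0,0,0,0,0,0,0,0,0,0,0,0,0,0,0])

```text
clock: 54.45
eef_pos: [554.6, -47.5, 164.8]
orientation: [0.495, 0.505, -0.495, 0.505]
ft_force: [-0.2, 0.7, 0.3]
opening: 1.002
```

Request:
arm_command(targets=[0,0,0,0,0,0,0,0,0,0,0,0,0,0,0,0,0,0,0,0,0,0,0,0,0,0,0,0,0,0,0,0,0,0,0,0,0,0,0,0], gripper=0)

```text
clock: 55.28
eef_pos: [554.9, -47.6, 164.9]
orientation: [0.495, 0.505, -0.495, 0.505]
ft_force: [1.8, 0.2, 0.1]
opening: 0.248
```

Request:
arm_command(targets=[-4,0,0,0,-10,0,0,0,-20,0,0,0,-25,0,0,0,-25,0,0,0,-20,0,0,0,-12,0,0,0,-4,0,0,0,0,0,0,0,0,0,0,0])

```text
clock: 56.12
eef_pos: [553.8, -47.2, 283.8]
orientation: [0.495, 0.506, -0.495, 0.505]
ft_force: [-0.5, -0.2, -5.0]
opening: 0.251
```

```bash
python3 - <<'E'
from h import *
st(); to(604.2,307.6,284);snap('scene','s31');zoom('s31',190,100,360,280,'z31')
E
```

```text
t 56.12 p [553.8 -47.2 283.8] yawy 1.16 xdown [-0.002  0.    -1.   ] F [-0.5 -0.2 -5. ] open 0.251 q1,7 [-0.83  0.37]
shift tool [-1.7000e-01  5.7550e+01 -3.5368e+02] min rows 9.0
scale 3.3333333333333335
```

View pics/z31.png

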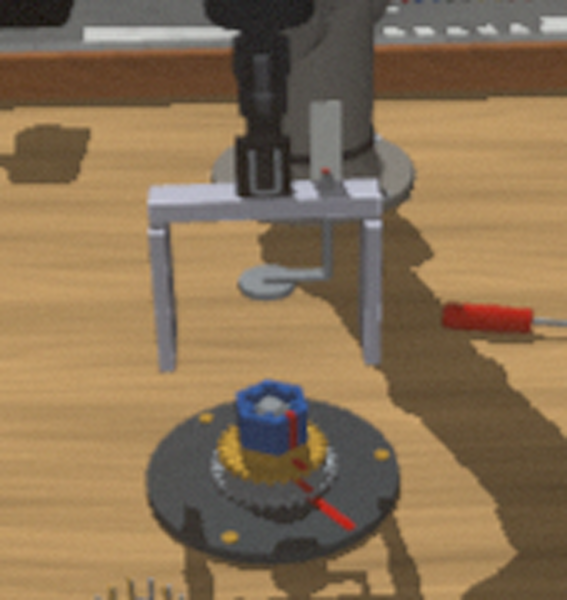

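Stack intact; gauge lifted. Back to the pad.

Request:
arm_command(targets=[0,2,-12,0,0,4,-24,0,0,5,-32,0,0,5,-32,0,0,5.5,-34,0,0,5.5,-34,0,0,5.5,-34,0,0,5.5,-34,0,0,5.5,-32,0,0,5.5,-32,0])

```text
clock: 57.0
eef_pos: [596.7, 256.5, 283.2]
orientation: [0.494, 0.506, -0.495, 0.505]
ft_force: [0.2, -0.4, -3.8]
opening: 0.248
```

Request:
arm_command(targets=[0,4,-24,0,0,2.5,-16,0,0,1.5,-9,0,0,0.5,-5,0,0,0,0,0,0,0,0,0,0,0,0,0,0,0,0,0,0,0,0,0,0,0,0,0])

```text
clock: 57.83
eef_pos: [605.1, 306.8, 285.0]
orientation: [0.495, 0.505, -0.495, 0.505]
ft_force: [-0.2, 0.3, -4.1]
opening: 0.251
```

```bash
python3 - <<'E'
from h import *
st(); to(604.5,306.5,159.5,1.1)
E
```

```text
t 57.83 p [605.1 306.8 285. ] yawy 1.09 xdown [ 0.  0. -1.] F [-0.2  0.3 -4.1] open 0.251 q1,7 [-1.16 -0.12]
spin -0.0002 alt 3.1414 q7 -0.115
shift tool [125.53  -0.63   0.35] min rows 4.0
```

Request:
arm_command(targets=[10,0,0,0,20,0,0,0,25,0,0,0,25,0,0,0,20,0,0,0,12,0,0,0,6,0,0,0,2,0,0,0,0,0,0,0,0,0,0,0])

```text
clock: 58.67
eef_pos: [605.9, 307.6, 166.0]
orientation: [0.496, 0.505, -0.494, 0.505]
ft_force: [0.8, -0.6, -4.2]
opening: 0.246
```

Request:
arm_command(targets=[2,0,0,0,2,0,0,0,1,0,0,0,0.5,0,0,0,0,0,0,0,0,0,0,0,0,0,0,0,0,0,0,0,0,0,0,0,0,0,0,0])

```text
clock: 59.5
eef_pos: [605.1, 307.5, 159.3]
orientation: [0.495, 0.505, -0.495, 0.505]
ft_force: [-0.6, -0.5, -3.7]
opening: 0.254
```

Request:
arm_command(targets=[0.5,0,0,0,0.5,0,0,0,0,0,0,0,0,0,0,0,0,0,0,0,0,0,0,0,0,0,0,0,0,0,0,0,0,0,0,0,0,0,0,0])

```text
clock: 60.33
eef_pos: [605.4, 307.6, 158.9]
orientation: [0.495, 0.505, -0.495, 0.505]
ft_force: [-0.9, 0.2, 5.6]
opening: 0.251
```

Request:
arm_command(targets=[0,0,0,0,0,0,0,0,0,0,0,0,0,0,0,0,0,0,0,0,0,0,0,0,0,0,0,0,0,0,0,0,0,0,0,0,0,0,0,0], gripper=100)

```text
clock: 61.17
eef_pos: [605.0, 307.5, 158.3]
orientation: [0.495, 0.505, -0.495, 0.505]
ft_force: [-0.3, 1.4, -0.7]
opening: 0.997
```

Request:
arm_command(targets=[-10,0,0,0,-20,0,0,0,-30,0,0,0,-30,0,0,0,-30,0,0,0,-10,0,0,0,0,0,0,0,0,0,0,0,0,0,0,0,0,0,0,0])

```text
clock: 62.0
eef_pos: [604.1, 307.5, 286.5]
orientation: [0.494, 0.505, -0.496, 0.505]
ft_force: [0.1, -0.4, 0.6]
opening: 0.999
```

```bash
python3 - <<'E'
from h import *
st(); snap('wrist','w33');snap('scene','s33');snap('top','t33')
E
```

```text
t 62.0 p [604.1 307.5 286.5] yawy 1.15 xdown [-0.003 -0.001 -1.   ] F [ 0.1 -0.4  0.6] open 0.999 q1,7 [-1.17 -0.12]
```

View pics/w33.png

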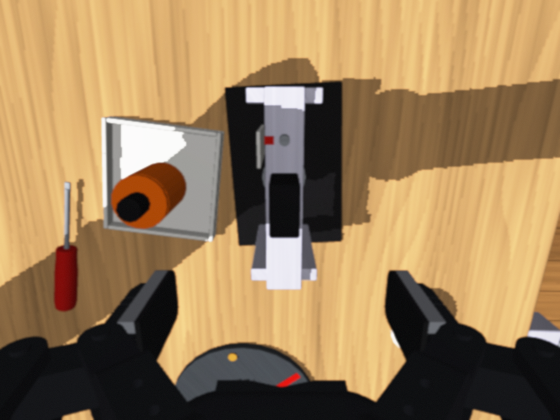

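View pics/s33.png

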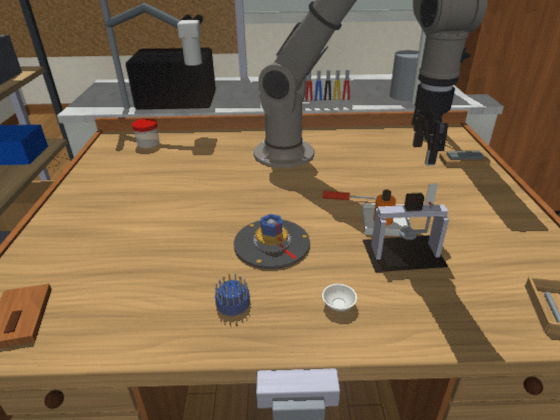

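View pics/t33.png

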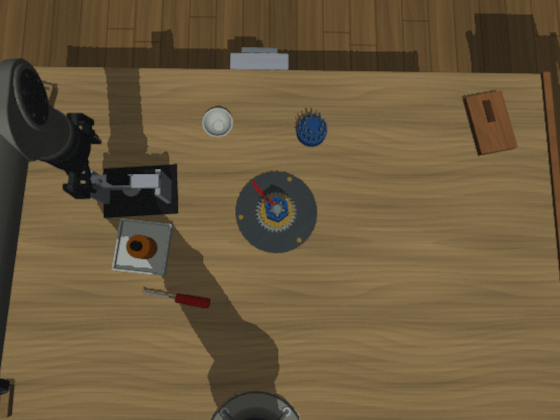

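```bash
python3 - <<'E'
from h import *
zoom('s33',230,180,450,275,'z33'); st()
E
```

```text
scale 3.6363636363636362
t 62.15 p [604.6 307.4 287.1] yawy 1.14 xdown [-0.002 -0.001 -1.   ] F [-0.3  0.5 -0.1] open 0.999 q1,7 [-1.17 -0.12]
```

View pics/z33.png

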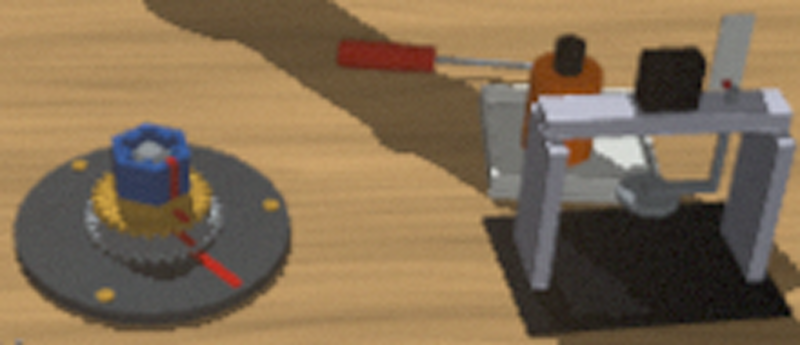

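```bash
python3 - <<'E'
from h import *
print(arm.job_done())
E
```

```text
the job is handed in; nothing more can be done
None
```

The job is handed in, at about 62 s of the 210 s allowed; the system gave no verdict.

- **Cap:** it stands upright near the middle of the tray.
- **Stack:** only the large and medium cogs were on the bench; there was no small one. Both are on the hub with the large one at the bottom and the blue collar on top, and the red stripes line up with the hub's.
- **Gauge:** it stood by itself over the stack for about 2.5 s or more with its foot pushed up on the collar. It is now back on its pad, roughly 5–10 mm off the pad's centre, with its foot hanging free.
- **Last checks:** the final pictures show everything upright and released, and the arm clear with almost no force on the wrist (about 0.5 N). The bur stand, dish and screwdriver look unmoved. I never saw a part get knocked aside.

I judged "fully home" from the tool heights at release and from the pictures. I did not read the gauge scale as a number. The wrist and top cameras disagreed by 1–2 mm on the hub position, and by up to about 5 mm on the pad. I worked from the wrist camera. Nothing failed.

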